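# Roll in the bead of a solar logger and close its battery port

### The job

Close up the solar logger: take the hand roller and roll the orange bead firmly down along its whole length until it is flush with its rail, then stand the roller upright back in its blue tray. Close the battery port too: set the grey bayonet cap in with its lugs through the slots, push it down against the sprung cell and turn it clockwise to its stop so that it stays locked. Press the bead with the roller only, do not lean on the solar cells, and leave the other things on the bench where they are.

Things in the scene. Friction and masses are not known exactly. Their poses are not given: they have to be found in the camera images.
- bead: Orange plastic snap-in bead (trim strip), 200 mm long, 14 wide, in the channel of the solar logger's wide aluminium rail. Origin: mid-length, centre line, height of the rail's top (74 mm above the table); y along the bead (+y to the battery port), x level towards the solar cells, z up. Rail lips 9 to 11 mm wide flank it, tops at this height. It starts 2 to 5 mm proud; seated it is flush.
- bead0 (a joint): how far the 20 mm length of bead centred at y = -90 mm of bead is down, m: 0 = 5 mm proud, 0.005 = flush (limit 0.006). Each length needs about 5 N to go down, separately from its neighbours, and stays where it is pressed; a wheel wider than the bead ends up riding on the rail's lips
- bead1 (a joint): how far the 20 mm length of bead centred at y = -70 mm of bead is down, m: 0 = 5 mm proud, 0.005 = flush (limit 0.006)
- bead2 (a joint): how far the 20 mm length of bead centred at y = -50 mm of bead is down, m: 0 = 5 mm proud, 0.005 = flush (limit 0.006)
- bead3 (a joint): how far the 20 mm length of bead centred at y = -30 mm of bead is down, m: 0 = 5 mm proud, 0.005 = flush (limit 0.006)
- bead4 (a joint): how far the 20 mm length of bead centred at y = -10 mm of bead is down, m: 0 = 5 mm proud, 0.005 = flush (limit 0.006)
- bead5 (a joint): how far the 20 mm length of bead centred at y = +10 mm of bead is down, m: 0 = 5 mm proud, 0.005 = flush (limit 0.006)
- bead6 (a joint): how far the 20 mm length of bead centred at y = +30 mm of bead is down, m: 0 = 5 mm proud, 0.005 = flush (limit 0.006)
- bead7 (a joint): how far the 20 mm length of bead centred at y = +50 mm of bead is down, m: 0 = 5 mm proud, 0.005 = flush (limit 0.006)
- bead8 (a joint): how far the 20 mm length of bead centred at y = +70 mm of bead is down, m: 0 = 5 mm proud, 0.005 = flush (limit 0.006)
- bead9 (a joint): how far the 20 mm length of bead centred at y = +90 mm of bead is down, m: 0 = 5 mm proud, 0.005 = flush (limit 0.006)
- roller_grip (a point): Tandem hand roller standing in its tray. Point on the axis of its upright wooden grip, 85 mm above the wheels' underside; x = rolling direction, z up. Grip 28 mm along x, 24 mm along y, from 44 to 122 mm above the wheels' underside. Below it a steel frame 58 mm long, 40 wide, 40 high with two free-turning rubber wheels, 32 mm diameter, 30 wide, axles at x = +19 and -19 mm. 0.3 to 0.46 kg.
- roller: the same roller; origin midway between the wheels at their underside, 85 mm below roller_grip; same axes
- tray: blue plastic roller tray, fixed, 160 (x) x 120 (y) mm, rim 14 mm high and 4 mm thick, floor 4 mm thick; origin at the centre of its underside on the table. It is left or right of the logger, the cap on the other side.
- cap_grip (a point): Grey bayonet battery cap standing on the table. Point on its axis in the bar grip, 45 mm above the spigot's underside, 22 mm above the flange's top, 10 mm below the bar's top; z up. Bar 46 mm long (x), 14 thick (y), 32 high, on a flange 62 diameter, 5 thick; below it a spigot 38 diameter, 18 long. At its lower end two lugs, 10 wide, 5 high, reach 26 mm from the axis along +x and -x.
- cap: the same bayonet cap, 70 g; origin at the centre of its spigot's underside, 45 mm below cap_grip; same axes. Home, with its flange on the port's rim, cap_grip is 27 mm above the rim; locked and let go, the sprung cell lifts it 2 mm until the lugs bear under the collar
- port: Black battery port collar on the logger's deck, 75 mm outside, 42 bore; origin: centre of its rim, 74 mm above the table, z up. Slots 15 mm wide to 29 mm from the axis along +x and -x (white marks). A sprung cell inside pushes back 2 N (12 mm down) to 4 N (cap home). With the flange pressed on the rim the cap turns clockwise from above, 66 degrees to a stop (red marks); the other way is blocked
- pv: solar logger: grey housing 190 x 310 mm (y), deck at 64 mm, on a fixed red board 210 x 330 x 4 mm; origin on the table under its centre, axes as bead (bead at x -66, y -40 mm; port at x 0, y +110 mm). In the deck the solar laminate, blue cells, 122 x 186 mm, top at 68 mm, from x -49 to +73 and y -133 to +53 mm, in an aluminium frame with its top at 74 mm. Not to be leaned on.
- meter: bystander: handheld multimeter, teal case 190 x 90 x 38 mm, lying; beyond the right-hand place; origin at the centre of its underside
- minicell: bystander: spare small solar cell on a red plate 70 x 62 x 5 mm; near the robot, left; origin at the centre of its underside
- breadboard: bystander: white breadboard 55 x 165 x 9 mm (with two chips); near the robot, right; origin at the centre of its underside
- beam: bystander: drilled wooden construction beam 20 x 200 x 20 mm, lying; beyond the left-hand place; origin at the centre of its underside
- driver: bystander: screwdriver 170 mm long, lying; beyond the logger; origin at the centre of its underside
- cellpack: bystander: black holder 76 x 60 x 16 mm with three green cells; beyond the logger, right; origin at the centre of its underside
Not all that is in view belongs to the job. Of the things that look like the roller, the larger one is meant. There is more than one size of the tray; the one meant has the size given above.

How it is judged:
On the way, in this order (a step that is already met when the one before it is completed fails the run):
1. the roller is rolled along while it presses on the bead (contact force between roller and bead above 2.5 N and linear speed of roller above 0.02 m/s), for 0.3 s.
2. the whole bead is down, flush with the rail within 1.2 mm, with the roller still at it (value of joint each of bead0, bead1, bead2, bead3, bead4, bead5, bead6, bead7, bead8, bead9 above 0.0038 m and horizontal distance between roller_grip and bead below 0.15 m), for 0.1 s.
At the end, for the whole second after the job is handed in: Every length of bead within 1.2 mm of flush. Cap upright, centred within 6 mm in the port, flange within 4 mm of the rim, turned 50 degrees or more from the slots, still. Roller upright and still on the tray's floor, its axis within 60 mm (tray's x) and 45 mm (y) of the tray's centre (value of joint each of bead0, bead1, bead2, bead3, bead4, bead5, bead6, bead7, bead8, bead9 above 0.0038 m and z of cap_grip in the frame of port between 0.024 and 0.031 m and horizontal distance between cap_grip and port below 0.006 m and angle between the x axis of cap_grip and the x axis of port, either way round above 0.87 rad and angle between cap_grip's own z axis and vertical below 0.12 rad and angular speed of cap below 0.1 rad/s and x of roller_grip in the frame of tray between -0.06 and 0.06 m and y of roller_grip in the frame of tray between -0.045 and 0.045 m and z of roller_grip in the frame of tray below 0.095 m and angle between roller_grip's own z axis and vertical below 0.1 rad and linear speed of roller below 0.02 m/s); the robot touches nothing.
It fails at once if the bead is pressed with the gripper or arm instead of the roller (over 3 N) (contact force between bead and the fingers above 3 N or contact force between bead and the arm above 3 N).
It fails at once if something leans on the solar cells (over 8 N) (contact force between pv and anything else above 8 N).
It fails at once if another thing on the bench is shifted by more than 30 mm (distance of any of meter, minicell, breadboard, beam, driver, cellpack from where it was at the start of the episode above 0.03 m).
It also fails if it takes over 72 s, if anything falls off the work surface, if the arm or the gripper's body presses on something with over 40 N, if the wrist force passes 120 N, or if a joint passes its speed limit or range.

### The arm

A 6-joint arm with a two-finger parallel gripper is mounted at the origin on the work surface. World frame = base frame: x ahead of the robot, y to its left, z up, the work surface at z = 0. Lengths are in m, angles in rad, forces in N, time in s.
With the tool pointing down it reaches from about 0.375 to 0.975 m from the base axis. Payload 3.8 kg.
Tool frame: the origin (TCP) lies at the centre of the arm's flange, where the gripper is bolted on; the fingertips stand 166 mm ahead of it and the grasp point (between the pads) lies 147 mm ahead of it; z points along the fingers, y is the direction in which the jaws open and shut (so a half turn about z gives the same grasp; the last joint's range is limited). The gripper opens to 88 mm and grips with 3 to 60 N. Pads are 18 mm wide; open, the fingers measure 123 mm over their backs; the gripper's body (75 mm by 187 mm) begins 45 mm behind the grasp point.
Start: joints at [-1.219, 0.264, 1.604, -0, 1.274, -0.037], TCP at [0.256, -0.625, 0.405] pointing down, gripper open.
Joint ranges: [-2.63, 2.63], [-0.94, 2.18], [0.31, 2.57], [-1.31, 4.45], [0, 2.66], [-2.55, 2.55]. Speed limits (rad/s): [2.57, 2.57, 3.14, 3.14, 3.14, 3.14].

### API

Orientations are given as a unit quaternion [w, x, y, z].
In Python, from rig import manip gives the robot as it stands.
- The arm moves only by the shell command python3 -m pendant 'ROWS'. ROWS is JSON, one flat list of numbers, 7 for each row, row after row: the turn, a rotation vector about the tool's x, y, z scaled (see below), then the shift along the tool's x, y, z scaled (see below), then the opening, from 0 (shut) to 1 (fully open). In form: [ax, ay, az, x, y, z, claw, ax, ay, az, x, y, z, claw, ...]. A call has 1 to 20 rows; each row shifts and turns the commanded pose from where the row before left it, along the tool's axes as they then stand; what a row does not reach is not made up. The controller multiplies each number of a shift by 30 mm and each number of a turn by 60 degrees. A row lasts 1/10 s, in which the tool goes at most 50 mm and 8.59 degrees, less where a joint would pass 70% of its speed; a pose out of reach is approached as far as the arm can. A call with a number of a shift or a turn outside -1 to 1 is refused whole. A call with a gripper value outside its range is refused whole. The fingers move at their own pace and stop on an object; the grip force is fixed at half the most. Time passes only in rows, so rows that do not move let the fingers close. It gives the time, the measured TCP pose, the force and the opening at its end, in the units of the state.
- manip.state(): the state, without advancing time (a new reading comes with each control period).
- manip.capture(name): name is "side" or "top"; returns (picture, depth): 420x560x3 uint8, red, green, blue; 420x560 float32, m along the optical axis (not along the pixel's ray), 0 where there is no reading.
- manip.camera_model(name): a dict with "intrinsics" (3x3 intrinsics, pixels), "camera_from_world" (4x4, takes a point from world to camera coordinates). Camera axes: x right, y down, z forward; pixel columns grow to the right and rows downward; lengths in m; the calibration is good to about 2 mm. A picture is of the moment at which its call begins. camera_model takes no time and is no camera call.
- manip.close_job(): hands the job in, once; it reports no verdict.
The state is a dict: "clock": time; "qpos": joint angles; "qvel": joint speeds; "joint_torque": joint torques, N m; "tool_pos": TCP position; "eef_rot": TCP orientation; "contact_force": force on the tool from outside, world axes, zero at the start; "torque": the same for the moment, N m; "opening": opening from 0.0 (shut) to 1.0 (fully open).
Only numpy, scipy, OpenCV 4.12 (cv2) and the standard library are available. Lean on these libraries where they do the work, as an engineer would, in place of code of your own. Each camera call takes 0.05 s, during which the arm holds its last target.

## Working session

There is one attempt and no reset: what is moved stays moved. The work goes in short steps, Python scripts to look and compute and a shell command to move; the robot and the scene stay as the last step left them, time stands still between calls to the robot, and variables do not carry over. Pictures are saved under pics/ and viewed, and the job is handed in when it is done.

```bash
mkdir -p pics; ls; cat > h.py <<'E'
from rig import manip
import numpy as np, cv2
def snap(n,tag):
    im,d=manip.capture(n); np.savez(f'/tmp/{n}_{tag}.npz',im=im,d=d)
    cv2.imwrite(f'pics/{n}_{tag}.png',im[:,:,::-1]); return im,d
def cm(n):
    c=manip.camera_model(n); return np.array(c['intrinsics']),np.array(c['camera_from_world'])
def onplane(n,u,v,z):
    K,T=cm(n); R=T[:3,:3];t=T[:3,3]; o=-R.T@t
    r=R.T@np.linalg.inv(K)@np.array([u,v,1.]); return o+r*(z-o[2])/r[2]
def cloud(n,d):
    K,T=cm(n);R=T[:3,:3];t=T[:3,3]
    v,u=np.mgrid[:d.shape[0],:d.shape[1]]
    p=np.stack([(u-K[0,2])/K[0,0]*d,(v-K[1,2])/K[1,1]*d,d],-1)
    w=(p-t)@R; w[d==0]=np.nan; return w
def proj(n,p):
    K,T=cm(n); q=K@(T[:3,:3]@np.array(p)+T[:3,3]); return q[:2]/q[2]
E
python3 - <<'E'
from h import *
for n in('top','side'):
    snap(n,'a'); K,T=cm(n); print(n,K.round(1).tolist(),(-T[:3,:3].T@T[:3,3]).round(3),T[:3,:3].round(3).tolist())
print(manip.state())
E
```

```text
pics
top [[459.4, 0.0, 278.8], [0.0, 459.4, 216.7], [0.0, 0.0, 1.0]] [0.34  0.06  1.307] [[-0.012, -1.0, -0.008], [-0.985, 0.013, -0.173], [0.173, 0.006, -0.985]]
side [[539.9, 0.0, 274.2], [0.0, 539.9, 205.8], [0.0, 0.0, 1.0]] [-0.117  1.028  0.922] [[-0.842, -0.539, -0.015], [-0.3, 0.492, -0.817], [0.448, -0.684, -0.576]]
{'clock': 0.1, 'qpos': array([-1.21889489e+00,  2.64675424e-01,  1.60522598e+00,  2.36441214e-06,
        1.27367745e+00, -3.69233646e-02]), 'qvel': array([ 0.00095275,  0.00075521, -0.00397006, -0.0003636 ,  0.00046942,
        0.00325326]), 'joint_torque': array([ 2.53246544e-04, -5.03618431e+01, -3.58071971e+01,  7.30307610e-02,
        2.33331980e-02, -6.67590962e-05]), 'tool_pos': array([ 0.25577361, -0.62433872,  0.40351996]), 'eef_rot': array([-9.80982942e-04,  9.81160941e-01,  1.93189602e-01, -1.54639930e-04]), 'contact_force': array([-0.89635001,  0.544753  , -0.8377006 ]), 'torque': array([-0.03661593, -0.00284694,  0.01845226]), 'opening': 0.9994540143382387}
```

View pics/top_a.png

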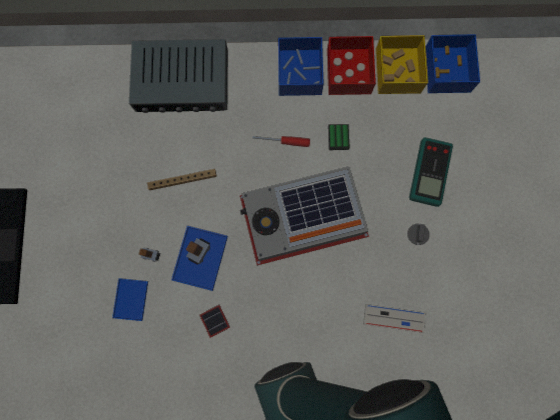

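View pics/side_a.png

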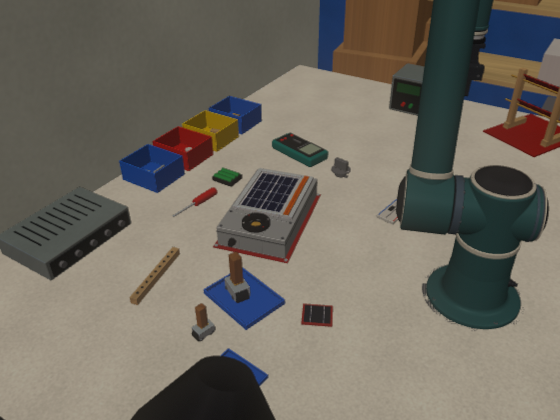

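The top view shows two rollers: one standing in the large blue tray at (198,250) and a small one loose at (150,254). There are two trays, large at (200,257) and small at (130,299). The cap is at (418,234), the port at (265,221), and the bead runs along (289,238)–(360,222). The large roller in the large tray fits the description; I'll confirm with sizes and crops.

```bash
cat > m.py <<'E'
from h import *
im=np.load('/tmp/top_a.npz')['im'];d=np.load('/tmp/top_a.npz')['d'];w=cloud('top',d)
hsv=cv2.cvtColor(im,cv2.COLOR_RGB2HSV)
def blobs(lo,hi,z,name,mn=60,box=(0,560,0,420)):
    m=cv2.inRange(hsv,lo,hi); k=np.zeros_like(m);k[box[2]:box[3],box[0]:box[1]]=1;m=m*k
    cs,_=cv2.findContours(m,cv2.RETR_EXTERNAL,cv2.CHAIN_APPROX_NONE)
    for c in cs:
        if cv2.contourArea(c)<mn: continue
        P=np.array([onplane('top',u,v,z)[:2] for u,v in c[:,0,:]]).astype(np.float32)
        r=cv2.minAreaRect(P); b=cv2.boxPoints(r)
        print(name,cv2.minAreaRect(c)[0],'ctr',np.round(r[0],4),'size',np.round(r[1],4),'edge',np.round(np.rad2deg(np.arctan2(*(b[1]-b[0])[::-1])),1))
blobs((105,120,60),(125,255,255),0.004,'blue',200,(100,240,220,330))
blobs((5,150,100),(18,255,255),0.077,'orange',60,(240,380,160,260))
blobs((0,120,80),(5,255,255),0.004,'red',30,(230,380,150,280))
for nm,u0,u1,v0,v1,s in(('tr',105,235,220,325,6),('cap',398,440,214,256,14),('logger',235,375,160,270,5)):
    cv2.imwrite(f'pics/{nm}.png',cv2.resize(im[v0:v1,u0:u1,::-1],None,fx=s,fy=s,interpolation=cv2.INTER_CUBIC))
E
python3 m.py
```

```text
blue (129.9600067138672, 299.27996826171875) ctr [0.3401 0.4869] size [0.0828 0.1096] edge -6.3
blue (199.09228515625, 257.66156005859375) ctr [0.4545 0.2947] size [0.1207 0.1596] edge -15.1
orange (324.81134033203125, 230.26095581054688) ctr [ 0.5174 -0.0569] size [0.0115 0.1975] edge -76.3
```

View pics/tr.png

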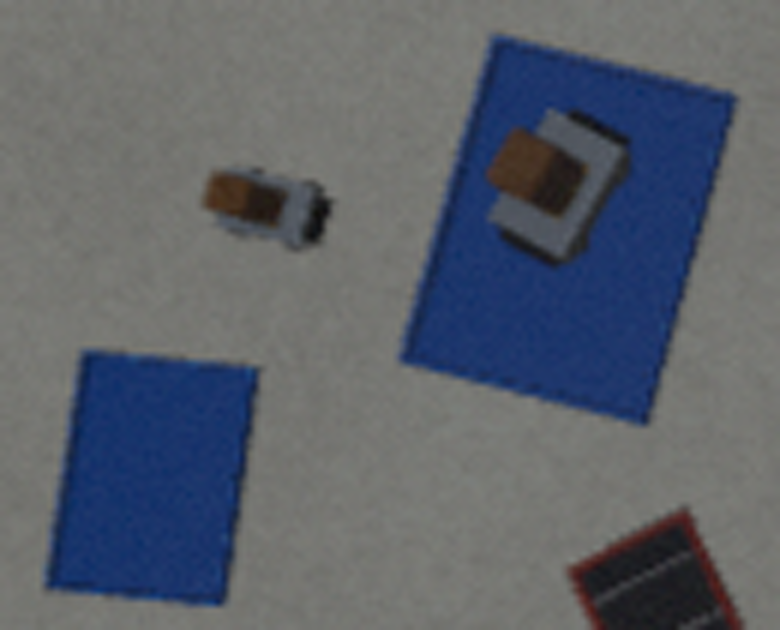

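View pics/cap.png

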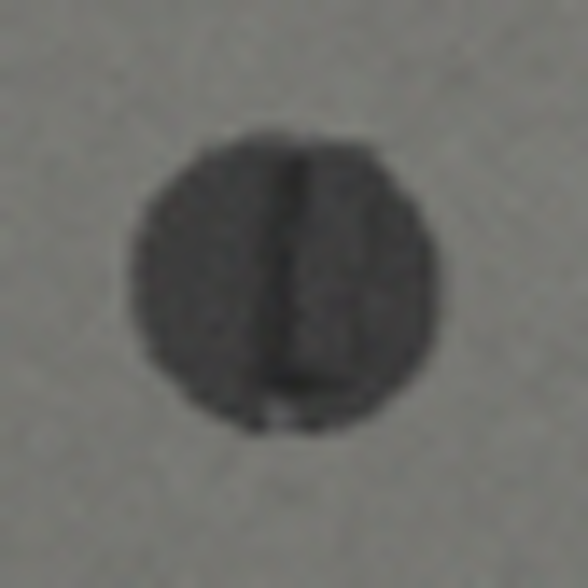

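View pics/logger.png

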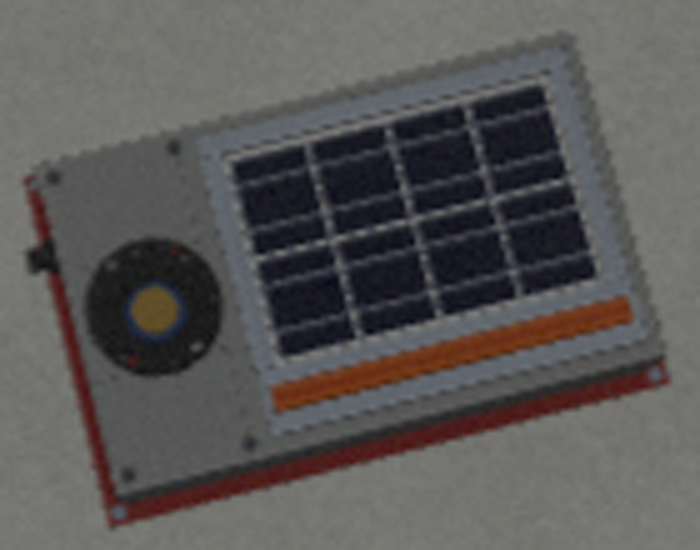

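Confirmed: the large tray measures 160 × 121 mm and the tall roller stands in it. The port's white marks are on a diagonal, so the port is turned relative to the logger. Next I'll measure everything precisely.

```bash
cat > m2.py <<'E'
from h import *
D={n:np.load(f'/tmp/{n}_a.npz') for n in('top','side')}
W={n:cloud(n,D[n]['d']) for n in D}
def rect(P):
    r=cv2.minAreaRect(P.astype(np.float32)); b=cv2.boxPoints(r); e=b[1]-b[0];f=b[2]-b[1]
    if np.hypot(*f)>np.hypot(*e): e=f
    return np.round(r[0],4),np.round(sorted(r[1]),4),round(float(np.rad2deg(np.arctan2(e[1],e[0]))%180),1)
for n in W:
    w=W[n]
    def sel(x0,x1,y0,y1,z0,z1):
        k=(w[...,0]>x0)&(w[...,0]<x1)&(w[...,1]>y0)&(w[...,1]<y1)&(w[...,2]>z0)&(w[...,2]<z1); return w[k]
    for nm,b in dict(grip=(.4,.56,.22,.36,.06,.15),griptop=(.4,.56,.22,.36,.122,.135),frame=(.4,.56,.22,.36,.038,.047),
       cap=(.45,.57,-.31,-.20,.012,.08),flange=(.45,.57,-.31,-.20,.018,.026),bar=(.45,.57,-.31,-.20,.035,.08),bartop=(.45,.57,-.31,-.20,.05,.06),table=(.6,.8,.2,.4,-.02,.02),port=(.48,.62,.03,.16,.068,.08),deck=(.5,.52,.1,.13,.05,.08)).items():
        p=sel(*b)
        if len(p)<6: print(n,nm,len(p)); continue
        print(n,nm,len(p),'mean',p.mean(0).round(4),'z',np.percentile(p[:,2],[2,50,98]).round(4),'rect',*rect(p[:,:2]))
# marks on port
im=D['top']['im']
c=im[200:245,240:290]
hsv=cv2.cvtColor(im,cv2.COLOR_RGB2HSV)
m=np.zeros(im.shape[:2],np.uint8); m[195:248,240:292]=(im[195:248,240:292].max(2)<60)
n_,l,s,ct=cv2.connectedComponentsWithStats(m)
i=1+np.argmax(s[1:,4]); cs,_=cv2.findContours((l==i).astype(np.uint8),cv2.RETR_EXTERNAL,cv2.CHAIN_APPROX_NONE)
h=cv2.convexHull(max(cs,key=len)); P=np.array([onplane('top',u,v,.074)[:2] for u,v in h[:,0]]).astype(np.float32)
print('port circ',cv2.minEnclosingCircle(P),s[i],cv2.fitEllipse(P))
cv2.imwrite('pics/port.png',cv2.resize(im[195:248,240:292,::-1],None,fx=11,fy=11,interpolation=cv2.INTER_CUBIC))
ims=D['side']['im']
cv2.imwrite('pics/sidecap.png',cv2.resize(ims[145:190,320:365,::-1],None,fx=12,fy=12,interpolation=cv2.INTER_CUBIC))
cv2.imwrite('pics/sidelog.png',cv2.resize(ims[160:330,195:325,::-1],None,fx=3.5,fy=3.5,interpolation=cv2.INTER_CUBIC))
E
python3 m2.py
```

```text
top grip 147 mean [0.4696 0.2909 0.1139] z [0.0628 0.124  0.129 ] rect [0.4713 0.294 ] [0.0253 0.0264] 153.0
top griptop 92 mean [0.4715 0.2945 0.1259] z [0.1225 0.1258 0.1292] rect [0.4718 0.2948] [0.0227 0.0274] 149.5
top frame 168 mean [0.4687 0.2914 0.0437] z [0.0388 0.0442 0.0468] rect [0.4719 0.295 ] [0.042  0.0578] 150.9
top cap 98 mean [ 0.5117 -0.302   0.0242] z [0.0194 0.0241 0.0287] rect [ 0.5112 -0.3006] [0.0181 0.0515] 178.3
top flange 69 mean [ 0.5114 -0.3015  0.0229] z [0.0192 0.0231 0.0255] rect [ 0.5117 -0.3008] [0.0175 0.0507] 176.3
top bar 0
top bartop 0
top table 4300 mean [0.6985 0.2983 0.0011] z [-0.0052  0.0004  0.0182] rect [0.7 0.3] [0.1999 0.1999] 180.0
top port 874 mean [0.5537 0.0766 0.0729] z [0.0682 0.073  0.0786] rect [0.5501 0.0935] [0.127  0.1396] 0.3
top deck 75 mean [0.5101 0.1149 0.0675] z [0.0574 0.0658 0.0787] rect [0.5095 0.115 ] [0.0187 0.0301] 87.7
side grip 350 mean [0.4672 0.3014 0.1012] z [0.0626 0.1033 0.1293] rect [0.4712 0.296 ] [0.025  0.0326] 151.8
side griptop 95 mean [0.4706 0.2976 0.1264] z [0.1222 0.1265 0.1301] rect [0.4721 0.2964
[... 220 characters left out ...]
2983] [0.0213 0.0497] 1.7
side flange 34 mean [ 0.5083 -0.3     0.0233] z [0.0186 0.0235 0.0258] rect [ 0.5116 -0.2981] [0.02   0.0475] 179.5
side bar 3
side bartop 2
side table 3693 mean [0.6956 0.3041 0.0024] z [-0.0024  0.0018  0.018 ] rect [0.6999 0.2999] [0.1998 0.1999] 90.1
side port 756 mean [0.5499 0.0811 0.0734] z [0.0682 0.0736 0.079 ] rect [0.5502 0.0948] [0.1293 0.1395] 0.0
side deck 84 mean [0.5108 0.1168 0.0696] z [0.0614 0.0687 0.0773] rect [0.5105 0.1151] [0.0188 0.0296] 89.6
port circ ((0.5454854965209961, 0.10371045023202896), 0.038079261779785156) [252 208  28  27 503] ((0.545405924320221, 0.10393688082695007), (0.07398992031812668, 0.07619653642177582), 103.2657241821289)
```

```bash
cat > m3.py <<'E'
exec(open('m2.py').read().split('for n in W:')[0])
for n in W:
    w=W[n]
    for nm,b in dict(capflange=(.44,.58,-.37,-.24,.018,.027),bar=(.44,.58,-.37,-.24,.034,.07),bartop=(.44,.58,-.37,-.24,.05,.062)).items():
        k=(w[...,0]>b[0])&(w[...,0]<b[1])&(w[...,1]>b[2])&(w[...,1]<b[3])&(w[...,2]>b[4])&(w[...,2]<b[5]);p=w[k]
        v,u=np.nonzero(k)
        if len(p)>5: print(n,nm,len(p),p.mean(0).round(4),np.percentile(p[:,2],[2,50,98]).round(4),*rect(p[:,:2]),'circ',cv2.minEnclosingCircle(p[:,:2].astype(np.float32)),(u.min(),u.max(),v.min(),v.max()))
# marks pixel
im=D['top']['im'].astype(int)
sub=im[205:238,248:284]; 
K=np.argwhere((sub.min(2)>75)); print('white',[(u+248,v+205,tuple(sub[v,u])) for v,u in K if np.hypot(u+248-265.5,v+205-221.5)<12.5 and np.hypot(u+248-265.5,v+205-221.5)>7])
K=np.argwhere((sub[...,0]-sub[...,1]>25)); print('red',[(u+248,v+205) for v,u in K if 7<np.hypot(u+248-265.5,v+205-221.5)<12.5])
# red-mark/white-mark world rays
E
python3 m3.py; python3 m2.py >/dev/null
```

```text
top capflange 216 [ 0.5105 -0.3184  0.0234] [0.0189 0.0236 0.0268] [ 0.5112 -0.3225] [0.0588 0.0601] 61.1 circ ((0.5119017958641052, -0.32254862785339355), 0.03105923719704151) (np.int64(407), np.int64(428), np.int64(223), np.int64(244))
top bar 122 [ 0.511  -0.3207  0.0522] [0.0356 0.0544 0.061 ] [ 0.5127 -0.322 ] [0.0154 0.0468] 169.3 circ ((0.512353241443634, -0.3232710361480713), 0.023611199110746384) (np.int64(416), np.int64(424), np.int64(224), np.int64(241))
top bartop 92 [ 0.5115 -0.3218  0.0555] [0.0504 0.0555 0.0609] [ 0.5123 -0.322 ] [0.0152 0.0457] 169.3 circ ((0.5123163461685181, -0.3217625916004181), 0.023018984124064445) (np.int64(418), np.int64(424), np.int64(224), np.int64(240))
side capflange 92 [ 0.508  -0.3114  0.0238] [0.0194 0.0241 0.0267] [ 0.5076 -0.3125] [0.0508 0.0607] 25.1 circ ((0.5087463855743408, -0.3199768662452698), 0.03324713557958603) (np.int64(331), np.int64(350), np.int64(165), np.int64(174))
side bar 116 [ 0.5088 -0.3185  0.0487] [0.0358 0.0506 0.0593] [ 0.5117 -0.3214] [0.0238 0.0491] 173.1 circ ((0.5121484994888306, -0.3185386657714844), 0.025315910577774048) (np.int64(335), np.int64(348), np.int64(157), np.int64(168))
side bartop 59 [ 0.5091 -0.3198  0.0549] [0.0506 0.0554 0.0593] [ 0.5104 -0.322 ] [0.0232 0.0471] 170.4 circ ((0.5108842253684998, -0.3189176321029663), 0.024279959499835968) (np.int64(335), np.int64(348), np.int64(157), np.int64(165))
white [(np.int64(274), np.int64(229), (np.int64(80), np.int64(82), np.int64(84)))]
red [(np.int64(261), np.int64(231)), (np.int64(261), np.int64(232))]
```

View pics/port.png

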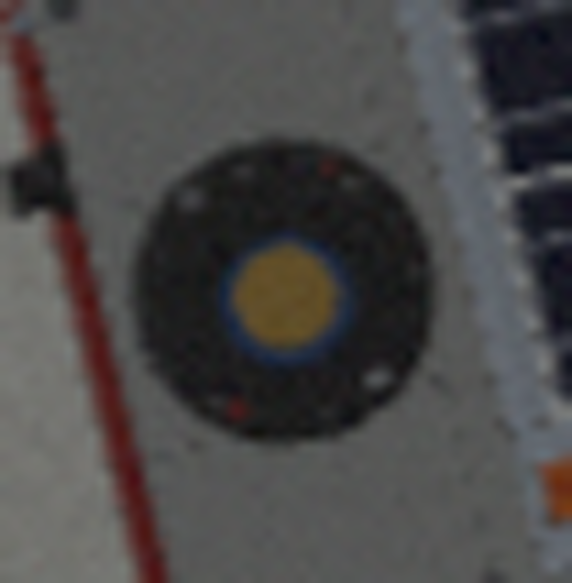

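View pics/sidecap.png

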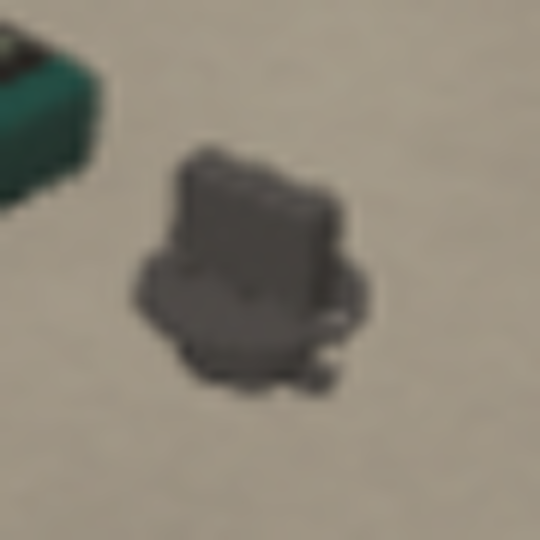

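View pics/sidelog.png

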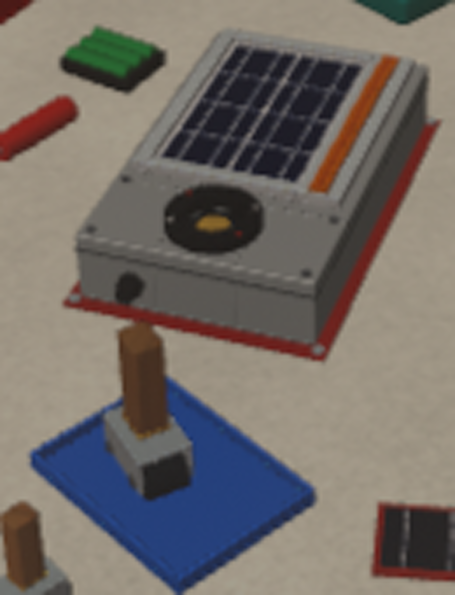

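```bash
python3 - <<'E'
from h import *
f=lambda u,v:onplane('top',240+(u-5)/11,195+(v-5)/11,.074)[:2]
a,b=f(190,198),f(378,378); print('white',a,b,(a+b)/2,np.rad2deg(np.arctan2(*(a-b)[::-1])))
a,b=f(330,168),f(238,407); print('red',a,b,(a+b)/2,np.rad2deg(np.arctan2(*(a-b)[::-1])))
for n in('top','side'):
    im=np.load(f'/tmp/{n}_a.npz')['im'];d=np.load(f'/tmp/{n}_a.npz')['d'];w=cloud(n,d)
    hsv=cv2.cvtColor(im,cv2.COLOR_RGB2HSV); m=cv2.inRange(hsv,(4,130,70),(20,255,255))>0
    k=m&(w[...,0]>.45)&(w[...,0]<.6)&(abs(w[...,1]+.05)<.15)&(w[...,2]>.06); v,u=np.nonzero(k)
    P=np.array([onplane(n,a,b,.0775)[:2] for a,b in zip(u,v)]).astype(np.float32)
    vx,vy,x0,y0=cv2.fitLine(P,cv2.DIST_L2,0,.001,.001).ravel()
    s=(P-[x0,y0])@[vx,vy]; c=np.array([x0,y0])+np.array([vx,vy])*(s.min()+s.max())/2
    print(n,len(P),'dir',np.rad2deg(np.arctan2(vy,vx))%180,'ctr',c,'len',np.ptp(s))
    yv=np.array([vx,vy])*np.sign(vy)
    p=w[k]; t=(p[:,:2]-c)@yv
    for lo in np.arange(-.1,.1,.02): q=p[(t>=lo)&(t<lo+.02)]; print(round(lo+.01,2),np.median(q[:,2]).round(4) if len(q) else None,end=' ')
    print()
a=np.deg2rad(13.7)
E
```

```text
white [0.56902095 0.12720795] [0.52325109 0.08097568] [0.54613602 0.10409182] 45.28796911438085
red [0.57614134 0.09238083] [0.51647501 0.11555488] [0.54630817 0.10396786] -21.225879803817968
top 371 dir 99.409355 ctr [ 0.5141232  -0.03069039] len 0.25055063
-0.09 0.079 -0.07 0.0793 -0.05 0.0788 -0.03 0.0786 -0.01 0.0784 0.01 0.0782 0.03 0.079 0.05 0.0779 0.07 0.0772 0.09 None 
side 220 dir 99.39525 ctr [ 0.5138745  -0.02235628] len 0.26489592
-0.09 0.0797 -0.07 0.0804 -0.05 0.0805 -0.03 0.0803 -0.01 0.0798 0.01 0.0791 0.03 0.0802 0.05 0.0798 0.07 0.0782 0.09 None
```

```bash
python3 - <<'E'
from h import *
port=np.array([.5458,.104])
for n in('top','side'):
    im=np.load(f'/tmp/{n}_a.npz')['im'];d=np.load(f'/tmp/{n}_a.npz')['d'];w=cloud(n,d)
    hsv=cv2.cvtColor(im,cv2.COLOR_RGB2HSV); m=cv2.inRange(hsv,(4,130,70),(20,255,255))>0
    k=m&(w[...,0]>.45)&(w[...,0]<.6)&(abs(w[...,1]+.05)<.15)&(w[...,2]>.06)&(np.hypot(w[...,0]-port[0],w[...,1]-port[1])>.04); v,u=np.nonzero(k)
    P=np.array([onplane(n,a,b,.0778)[:2] for a,b in zip(u,v)]).astype(np.float32)
    r=cv2.minAreaRect(P)
    vx,vy,x0,y0=cv2.fitLine(P,cv2.DIST_L2,0,.001,.001).ravel()
    s=(P-[x0,y0])@[vx,vy]; c=np.array([x0,y0])+np.array([vx,vy])*(s.min()+s.max())/2
    print(n,len(P),'dir',np.rad2deg(np.arctan2(vy,vx))%180,'ctr',c,'len',np.ptp(s),'rect',r)
    yv=np.array([vx,vy])*np.sign(vy); xv=np.array([yv[1],-yv[0]])
    print('bead ctr from port', port+xv*-.066-yv*.150)
    p=w[k]; t=(p[:,:2]-c)@yv
    for lo in np.arange(-.1,.1,.02): q=p[(t>=lo)&(t<lo+.02)]; print(round(lo+.01,2),np.median(q[:,2]).round(4) if len(q) else None,end=' ')
    print()
E
```

```text
top 359 dir 103.72498 ctr [ 0.5168565  -0.05731439] len 0.19814157 rect ((0.5169636011123657, -0.05729016661643982), (0.013823832385241985, 0.19809219241142273), 13.396591186523438)
bead ctr from port [ 0.51727384 -0.05737614]
-0.09 0.0773 -0.07 0.078 -0.05 0.0793 -0.03 0.0792 -0.01 0.0789 0.01 0.0785 0.03 0.0781 0.05 0.0787 0.07 0.0779 0.09 0.0779 
side 212 dir 103.7898 ctr [ 0.5176067  -0.05380256] len 0.20089957 rect ((0.5177671909332275, -0.053763099014759064), (0.014878361485898495, 0.20091436803340912), 13.636723518371582)
bead ctr from port [ 0.51745642 -0.05740832]
-0.09 0.0786 -0.07 0.0802 -0.05 0.079 -0.03 0.0804 -0.01 0.0807 0.01 0.0799 0.03 0.0787 0.05 0.0798 0.07 0.0802 0.09 0.079
```

```bash
cat >> h.py <<'E'
from scipy.spatial.transform import Rotation as Rn
def st(): 
    s=manip.state(); q=s['eef_rot']; return s,Rn.from_quat([q[1],q[2],q[3],q[0]]).as_matrix()
def show(tgt=None,phi=None):
    s,R=st(); ph=np.rad2deg(np.arctan2(R[1,0],R[0,0]))
    print('t',round(s['clock'],2),'pos',s['tool_pos'].round(4),'phi',ph.round(2),'zdev',R[:2,2].round(4),'F',s['contact_force'].round(1),'T',s['torque'].round(2),'op',round(s['opening'],3),'q',s['qpos'].round(2))
    if phi is not None: print('turn az units total',round(-((phi-ph+180)%360-180)/60,3))
    if tgt is not None: print('shift units total',(R.T@(np.array(tgt)-s['tool_pos'])/.03).round(3))
E
python3 -m pendant '[0,0,-0.1424,0,0,0,1, 0,0,-0.1424,0,0,0,1, 0,0,-0.1424,0,0,0,1, 0,0,-0.1424,0,0,0,1, 0,0,-0.1424,0,0,0,1, 0,0,-0.1424,0,0,0,1, 0,0,-0.1424,0,0,0,1, 0,0,-0.1424,0,0,0,1, 0,0,-0.1424,0,0,0,1, 0,0,-0.1424,0,0,0,1, 0,0,-0.1424,0,0,0,1, 0,0,-0.1424,0,0,0,1, 0,0,-0.1424,0,0,0,1, 0,0,-0.1424,0,0,0,1, 0,0,-0.1424,0,0,0,1]'
python3 -c "
from h import *
show([.55,-.25,.38],150.5)"
```

```text
clock: 1.6
tool_pos: [0.2558, -0.6244, 0.4039]
eef_rot: [-0.0, 0.252, 0.968, 0.001]
contact_force: [-0.8, 0.0, 0.2]
opening: 0.999
t 1.6 pos [ 0.2558 -0.6244  0.4039] phi 150.79 zdev [-0.0004  0.0013] F [-0.8  0.   0.2] T [ 0.04 -0.12 -0.  ] op 0.999 q [-1.22  0.26  1.6   0.    1.27 -2.28]
turn az units total 0.005
shift units total [-2.469 15.679  0.809]
```

```bash

python3 -m pendant '[0,0,0,-0.15,0.98,0.05,1, 0,0,0,-0.15,0.98,0.05,1, 0,0,0,-0.15,0.98,0.05,1, 0,0,0,-0.15,0.98,0.05,1, 0,0,0,-0.15,0.98,0.05,1, 0,0,0,-0.15,0.98,0.05,1, 0,0,0,-0.15,0.98,0.05,1, 0,0,0,-0.15,0.98,0.05,1, 0,0,0,-0.15,0.98,0.05,1, 0,0,0,-0.15,0.98,0.05,1, 0,0,0,-0.15,0.98,0.05,1, 0,0,0,-0.15,0.98,0.05,1, 0,0,0,-0.15,0.98,0.05,1, 0,0,0,-0.15,0.98,0.05,1, 0,0,0,-0.15,0.98,0.05,1, 0,0,0,-0.15,0.98,0.05,1]'
python3 -c "
from h import *
show([.4715,.295,.33],150.5)"
```

```text
clock: 3.2
tool_pos: [0.551, -0.2498, 0.3801]
eef_rot: [-0.0, 0.255, 0.967, 0.0]
contact_force: [0.3, 0.2, -0.0]
opening: 1.0
t 3.2 pos [ 0.551  -0.2498  0.3801] phi 150.44 zdev [-0.0008  0.0004] F [ 0.3  0.2 -0. ] T [-0.01 -0.15 -0.  ] op 1.0 q [-0.47  0.15  1.79 -0.    1.21 -1.52]
turn az units total -0.001
shift units total [11.265 14.489  1.68 ]
```

```bash

python3 -m pendant '[0,0,0,0.704,0.906,0.105,1, 0,0,0,0.704,0.906,0.105,1, 0,0,0,0.704,0.906,0.105,1, 0,0,0,0.704,0.906,0.105,1, 0,0,0,0.704,0.906,0.105,1, 0,0,0,0.704,0.906,0.105,1, 0,0,0,0.704,0.906,0.105,1, 0,0,0,0.704,0.906,0.105,1, 0,0,0,0.704,0.906,0.105,1, 0,0,0,0.704,0.906,0.105,1, 0,0,0,0.704,0.906,0.105,1, 0,0,0,0.704,0.906,0.105,1, 0,0,0,0.704,0.906,0.105,1, 0,0,0,0.704,0.906,0.105,1, 0,0,0,0.704,0.906,0.105,1, 0,0,0,0.704,0.906,0.105,1]'
python3 -c "
from h import *
show([.4715,.295,.236],150.5); snap('top','b'); snap('side','b')"
```

```text
clock: 4.8
tool_pos: [0.4706, 0.2953, 0.3298]
eef_rot: [-0.0, 0.255, 0.967, -0.0]
contact_force: [0.3, 0.9, 0.5]
opening: 0.998
t 4.8 pos [0.4706 0.2953 0.3298] phi 150.45 zdev [-0.0006 -0.0004] F [0.3 0.9 0.5] T [-0.02 -0.16  0.  ] op 0.998 q [ 0.52  0.1   1.94 -0.    1.1  -0.54]
turn az units total -0.001
shift units total [-0.032  0.009  3.125]
```

View pics/side_b.png

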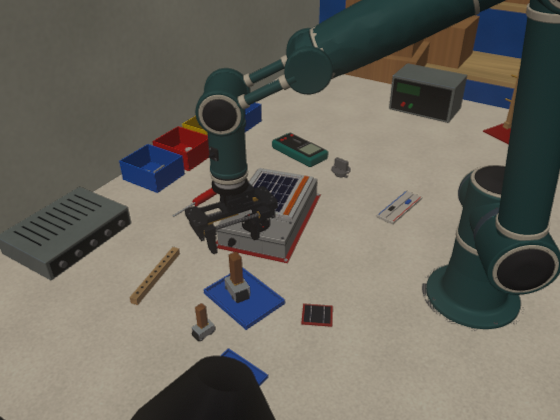

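The gripper at (235,215) hangs above the roller grip at (236,268), with its fingers straddling it. Next: descend and close.

```bash

python3 -m pendant '[0,0,0,-0.03,0,0.6,1, 0,0,0,0,0,0.6,1, 0,0,0,0,0,0.6,1, 0,0,0,0,0,0.6,1, 0,0,0,0,0,0.5,1, 0,0,0,0,0,0.22,1, 0,0,0,0,0,0,1, 0,0,0,0,0,0,0, 0,0,0,0,0,0,0, 0,0,0,0,0,0,0, 0,0,0,0,0,0,0, 0,0,0,0,0,0,0, 0,0,0,0,0,0,0, 0,0,0,0,0,0,0]'
python3 -c "
from h import *
show([.4715,.295,.236],150.5)"
```

```text
clock: 6.3
tool_pos: [0.472, 0.2936, 0.2368]
eef_rot: [0.0, 0.255, 0.967, 0.0]
contact_force: [0.0, 0.1, -0.4]
opening: 0.388
t 6.3 pos [0.472  0.2936 0.2368] phi 150.44 zdev [0.0001 0.0001] F [ 0.   0.1 -0.4] T [ 0.03 -0.11 -0.05] op 0.388 q [ 0.51  0.2   2.01  0.    0.92 -0.54]
turn az units total -0.001
shift units total [0.038 0.033 0.026]
```

```bash

python3 -m pendant '[0,0,0,0,0,0,0, 0,0,0,0,0,0,0, 0,0,0,0,0,0,0, 0,0,0,0,0,0,0]'
python3 -m pendant '[0,0,0,0,0,-0.2,0, 0,0,0,0,0,-0.4,0, 0,0,0,0,0,-0.6,0,0,0,0,0,0,-0.8,0, 0,0,0,0,0,-0.8,0, 0,0,0,0,0,0,0]'
python3 -c "
from h import *
show([.4715,.295,.236],150.5); snap('side','c');snap('top','c')"
```

```text
clock: 6.7
tool_pos: [0.4721, 0.2936, 0.2368]
eef_rot: [0.0, 0.255, 0.967, 0.0]
contact_force: [0.9, 0.4, -0.7]
opening: 0.266
clock: 7.3
tool_pos: [0.4734, 0.2943, 0.3252]
eef_rot: [0.003, 0.255, 0.967, 0.003]
contact_force: [1.2, 0.2, -2.8]
opening: 0.272
t 7.3 pos [0.4734 0.2943 0.3252] phi 150.43 zdev [0.0067 0.0038] F [ 1.2  0.2 -2.8] T [-0.   -0.19  0.04] op 0.272 q [ 0.51  0.1   1.94 -0.    1.09 -0.54]
turn az units total -0.001
shift units total [ 0.078 -0.031  2.972]
```

View pics/side_c.png

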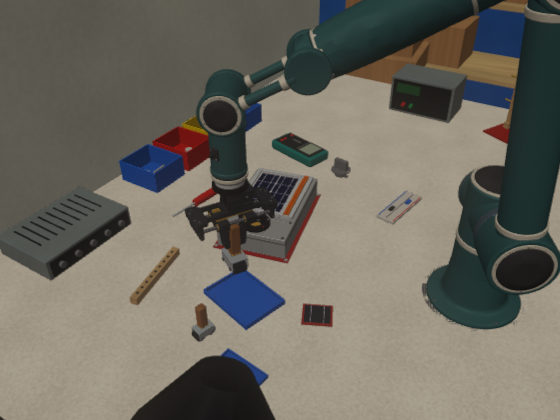

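The roller is held upright at (235,255), clear of the tray. Now I'll turn it along the bead.

```bash

python3 -m pendant '[0,0,0.13,0,0,-0.2,0, 0,0,0.13,0,0,-0.2,0, 0,0,0.13,0,0,-0.2,0, 0,0,0.13,0,0,-0.2,0, 0,0,0.13,0,0,-0.2,0, 0,0,0.129,0,0,0,0, 0,0,0,0,0,0,0]'
python3 -c "
from h import *
show(np.array([.5171,-.0568,.35])+.06*np.array([-.2368,.9716,0]),103.7)"
```

```text
clock: 8.1
tool_pos: [0.4714, 0.2932, 0.3487]
eef_rot: [-0.001, 0.618, 0.786, -0.002]
contact_force: [0.3, -0.4, -3.7]
opening: 0.269
t 8.1 pos [0.4714 0.2932 0.3487] phi 103.68 zdev [-0.0029 -0.0017] F [ 0.3 -0.4 -3.7] T [-0.   -0.12  0.01] op 0.269 q [ 0.51  0.08  1.92 -0.    1.14  0.27]
turn az units total -0.0
shift units total [-9.696 -1.278 -0.029]
```

```bash

python3 -m pendant '[0,0,0,-0.97,-0.128,0,0, 0,0,0,-0.97,-0.128,0,0, 0,0,0,-0.97,-0.128,0,0, 0,0,0,-0.97,-0.128,0,0, 0,0,0,-0.97,-0.128,0,0, 0,0,0,-0.97,-0.128,0,0, 0,0,0,-0.97,-0.128,0,0, 0,0,0,-0.97,-0.128,0,0, 0,0,0,-0.97,-0.128,0,0, 0,0,0,-0.97,-0.128,0,0, 0,0,0,0,0,0,0, 0,0,0,0,0,0,0]'
python3 -c "
from h import *
show(np.array([.5171,-.0568,.32])+.06*np.array([-.2368,.9716,0]),103.7); snap('side','d');snap('top','d')
for n in('side','top'):
  im=cv2.imread(f'pics/{n}_d.png'); p=proj(n,[.5171,-.0568,.1]).astype(int); x,y=max(p[0]-75,0),max(p[1]-75,0)
  cv2.imwrite(f'pics/{n}_dz.png',cv2.resize(im[y:y+150,x:x+150],None,fx=4,fy=4,interpolation=cv2.INTER_CUBIC)); print(n,x,y)
"
```

```text
clock: 9.3
tool_pos: [0.5031, 0.0012, 0.3494]
eef_rot: [-0.001, 0.618, 0.787, -0.001]
contact_force: [0.2, 0.9, -3.4]
opening: 0.269
t 9.3 pos [0.5031 0.0012 0.3494] phi 103.72 zdev [-0.0025  0.0006] F [ 0.2  0.9 -3.4] T [ 0.05 -0.07 -0.01] op 0.269 q [-0.05 -0.02  2.03  0.    1.14 -0.29]
turn az units total 0.0
shift units total [ 0.009 -0.002  0.979]
side 221 111
top 250 154
```

View pics/side_dz.png

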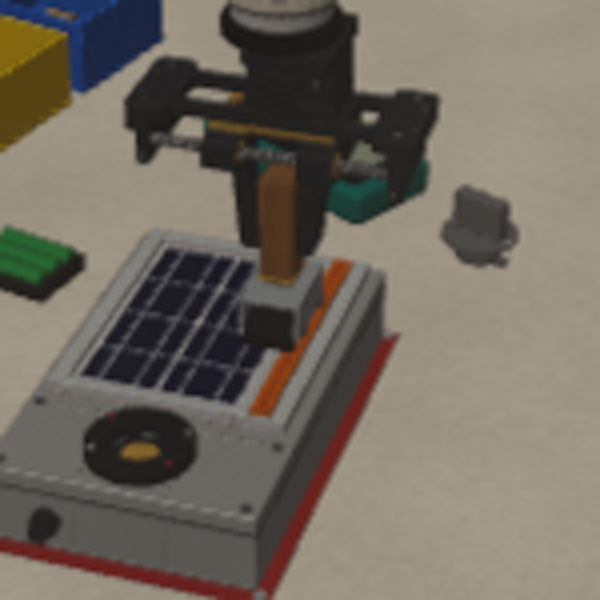

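View pics/top_dz.png

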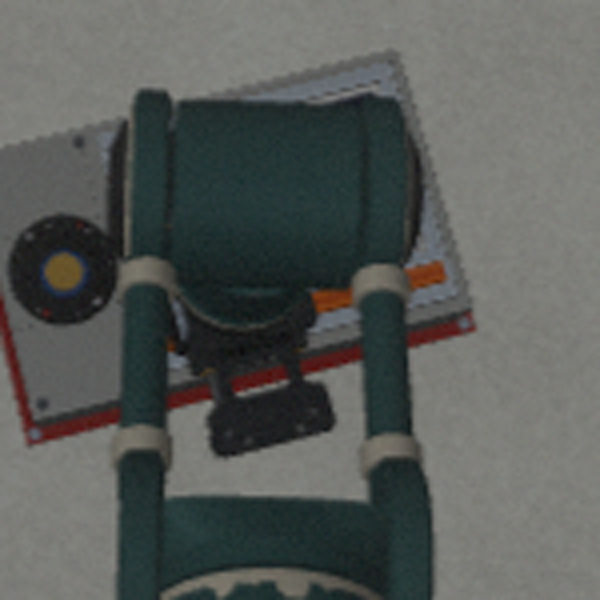

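```bash
python3 - <<'E'
from h import *
d=np.load('/tmp/side_d.npz')['d']; im=np.load('/tmp/side_d.npz')['im'];w=cloud('side',d)
ex=np.array([-.2368,.9716]);ey=np.array([.9716,.2368]); c=np.array([.5031,.0012])
P=w[...,:2]-c; a=P@ex; b=P@ey
k=(abs(a)<.05)&(abs(b)<.045)&(w[...,2]>.1)&(w[...,2]<.3)
hsv=cv2.cvtColor(im,cv2.COLOR_RGB2HSV); brown=k&(cv2.inRange(hsv,(3,70,40),(20,255,255))>0)
grey=k&(hsv[...,1]<60)&(hsv[...,2]>70)&(w[...,2]<.165)
for nm,m in(('brown',brown),('grey',grey),('all',k&(w[...,2]<.16))):
    print(nm,m.sum())
    for z in np.arange(.11,.26,.01):
        q=m&(abs(w[...,2]-z)<.005)
        if q.sum()>3: print(round(z,3),q.sum(),'a',np.percentile(a[q],[5,50,95]).round(4),'b',np.percentile(b[q],[5,50,95]).round(4))
q=grey&(w[...,2]>.148); print('ftop z',np.median(w[q][:,2]))
A=np.c_[a[q],b[q],np.ones(q.sum())]; print(np.linalg.lstsq(A,w[q][:,2],rcond=None)[0])
E
```

```text
brown 428
0.12 4 a [0.0239 0.0261 0.0299] b [-0.0177 -0.0169 -0.0134]
0.13 7 a [-0.0182  0.0176  0.029 ] b [-0.0237 -0.0224 -0.0187]
0.14 9 a [-0.0291 -0.0151  0.0152] b [-0.0247 -0.0234 -0.0204]
0.16 7 a [0.002  0.0103 0.0118] b [-0.0113  0.0004  0.0132]
0.17 37 a [-0.0022  0.0119  0.0164] b [-0.0141 -0.0052  0.0085]
0.18 31 a [0.0067 0.0123 0.016 ] b [-0.0134 -0.0038  0.0082]
0.19 33 a [0.0078 0.0116 0.0165] b [-0.0121 -0.0021  0.0124]
0.2 30 a [0.0084 0.0121 0.015 ] b [-0.0132 -0.0002  0.0122]
0.21 39 a [0.0043 0.013  0.018 ] b [-0.0131 -0.0028  0.0121]
0.22 33 a [0.0077 0.0119 0.0151] b [-0.0133 -0.0031  0.0114]
0.23 40 a [0.0039 0.0113 0.0158] b [-0.0125 -0.0003  0.0128]
0.24 48 a [-0.0052  0.0079  0.0129] b [-0.0132 -0.0024  0.0077]
0.26 13 a [-0.0023  0.0297  0.0341] b [-0.0437  0.0169  0.0187]
grey 139
0.13 4 a [0.0244 0.0268 0.0278] b [-0.0207  0.0001  0.0176]
0.14 6 a [0.0248 0.0275 0.0295] b [-0.0215 -0.002   0.018 ]
0.15 15 a [-0.025   0.0251  0.029 ] b [-0.0214  0.0007  0.0174]
0.16 114 a [-0.021   0.014   0.0292] b [-0.0209 -0.01    0.0158]
all 314
0.12 9 a [0.0234 0.0267 0.0293] b [-0.0176 -0.01    0.0075]
0.13 44 a [-0.0158  0.031   0.0348] b [-0.0232 -0.0104  0.0157]
0.14 82 a [-0.016   0.0284  0.0359] b [-0.0233 -0.0107  0.0156]
0.15 74 a [-0.0205  0.0249  0.0328] b [-0.0219 -0.0068  0.015 ]
0.16 105 a [-0.0225  0.0142  0.0289] b [-0.0212 -0.0091  0.0161]
ftop z 0.15769423984676043
[-0.01244105 -0.00564235  0.15761358]
```

```bash

python3 -m pendant '[0,0,0,0,0,0.4,0, 0,0,0,0,0,0.4,0, 0,0,0,0,0,0.25,0, 0,0,0,0,0,0.06,0, 0,0,0,0,0,0.03,0, 0,0,0,0,0,0.03,0]'
python3 -c "
from h import *
show([.5029,.0015,.3068],103.7)"
python3 -m pendant '[0,0,0,0,0,0.03,0, 0,0,0,0,0,0.03,0, 0,0,0,0,0,0.03,0, 0,0,0,0,0,0,0]'
python3 -c "
from h import *
show([.5029,.0015,.3068],103.7)"
```

```text
clock: 10.0
tool_pos: [0.5038, 0.0018, 0.3158]
eef_rot: [0.0, 0.618, 0.786, 0.0]
contact_force: [-0.1, 0.1, -4.0]
opening: 0.27
t 10.0 pos [0.5038 0.0018 0.3158] phi 103.71 zdev [ 0.0005 -0.    ] F [-0.1  0.1 -4. ] T [-0.04 -0.09  0.03] op 0.27 q [-0.05  0.01  2.06  0.    1.07 -0.29]
turn az units total 0.0
shift units total [-0.003 -0.033  0.299]
clock: 10.4
tool_pos: [0.5036, 0.0017, 0.3129]
eef_rot: [0.0, 0.618, 0.786, 0.0]
contact_force: [-0.0, -0.2, -3.6]
opening: 0.272
t 10.4 pos [0.5036 0.0017 0.3129] phi 103.69 zdev [ 0. -0.] F [-0.  -0.2 -3.6] T [ 0.02 -0.1   0.02] op 0.272 q [-0.05  0.02  2.06 -0.    1.06 -0.29]
turn az units total -0.0
shift units total [-0.001 -0.023  0.204]
```

```bash
for i in 1; do
python3 -m pendant '[0,0,0,0,-0.02,0.033,0, 0,0,0,0,0,0.033,0]' | grep -E 'pos|force'
python3 -m pendant '[0,0,0,0,0,0.033,0, 0,0,0,0,0,0,0]'| grep -E 'pos|force'
python3 -m pendant '[0,0,0,0,0,0.033,0, 0,0,0,0,0,0,0]'| grep -E 'pos|force'; done
```

```text
tool_pos: [0.503, 0.0016, 0.3109]
contact_force: [-0.5, 0.2, -4.1]
tool_pos: [0.5031, 0.0016, 0.3106]
contact_force: [-1.5, -1.1, 1.5]
tool_pos: [0.5032, 0.0015, 0.3101]
contact_force: [-4.0, -0.4, 5.7]
```

```bash

for i in 1; do python3 -m pendant '[0,0,0,0,0,0.033,0, 0,0,0,0,0,0,0]' | grep -E 'pos|force'
python3 -m pendant '[0,0,0,0,0,0.033,0, 0,0,0,0,0,0,0]'| grep -E 'pos|force'
python3 -m pendant '[0,0,0,0,0,0.033,0, 0,0,0,0,0,0,0]'| grep -E 'pos|force'; done; python3 -c "
from h import *
show([.5029,.0015,.3068],103.7)"
```

```text
tool_pos: [0.5032, 0.0014, 0.3097]
contact_force: [-5.2, -0.4, 9.3]
tool_pos: [0.5033, 0.0013, 0.3094]
contact_force: [-5.6, -1.9, 12.0]
tool_pos: [0.5034, 0.0011, 0.3088]
contact_force: [-7.3, -2.2, 15.3]
t 11.6 pos [0.5034 0.0011 0.3088] phi 103.72 zdev [ 0.001  -0.0015] F [-7.3 -2.2 15.3] T [-0.45  1.48  0.06] op 0.268 q [-0.05  0.02  2.07 -0.    1.05 -0.29]
turn az units total 0.0
shift units total [ 0.016 -0.014  0.065]
```

```bash
python3 -c "
from h import *
snap('side','e')
im=cv2.imread('pics/side_e.png'); x,y=235,150
cv2.imwrite('pics/side_ez.png',cv2.resize(im[y:y+85,x:x+100],None,fx=7,fy=7,interpolation=cv2.INTER_CUBIC))
"
```

```text
(no output)
```

View pics/side_ez.png

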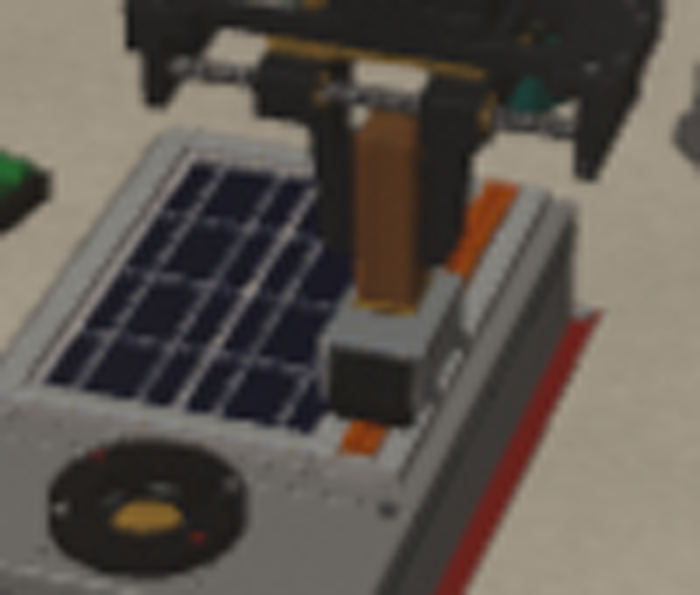

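```bash

python3 -m pendant '[0,0,0,0.15,0,0.02,0, 0,0,0,0.15,0,0.02,0, 0,0,0,0.15,0,0.02,0, 0,0,0,0.15,0,0,0]' | grep -E 'pos|force'
python3 -m pendant '[0,0,0,-0.2,0,0,0, 0,0,0,-0.2,0,0,0, 0,0,0,-0.2,0,0,0]'| grep -E 'pos|force'
python3 -c "
from h import *
show(np.array([.5171,-.0568,.3068])+.06*np.array([-.2368,.9716,0]),103.7)"
```

```text
tool_pos: [0.4992, 0.0184, 0.3067]
contact_force: [-6.1, -3.8, 12.1]
tool_pos: [0.5034, 0.0017, 0.3067]
contact_force: [-6.3, 0.6, 12.4]
t 12.35 pos [0.5034 0.0017 0.3067] phi 103.7 zdev [0.0009 0.0007] F [-6.3  0.6 12.4] T [-0.13  1.18 -0.06] op 0.269 q [-0.05  0.02  2.07  0.    1.05 -0.29]
turn az units total 0.0
shift units total [-0.004 -0.017 -0.005]
```

```bash

python3 -m pendant '[0,0,0,-0.2,-0.015,0,0, 0,0,0,-0.2,0,0,0, 0,0,0,-0.2,0,0,0, 0,0,0,-0.2,0,0,0, 0,0,0,-0.2,0,0,0, 0,0,0,-0.2,0,0,0]' | grep -E 'pos|force'
python3 -m pendant '[0,0,0,-0.2,0,0,0, 0,0,0,-0.2,0,0,0, 0,0,0,-0.2,0,0,0, 0,0,0,-0.2,0,0,0, 0,0,0,-0.2,0,0,0, 0,0,0,-0.2,0,0,0]'| grep -E 'pos|force'
python3 -c "
from h import *
show(np.array([.5171,-.0568,.3068])-.074*np.array([-.2368,.9716,0]),103.7)"
```

```text
tool_pos: [0.5119, -0.0331, 0.3067]
contact_force: [-3.4, 2.2, 11.8]
tool_pos: [0.5206, -0.0684, 0.3067]
contact_force: [-3.8, 6.6, 11.2]
t 13.55 pos [ 0.5206 -0.0684  0.3067] phi 103.67 zdev [0.0031 0.0008] F [-3.8  6.6 11.2] T [ 0.97  0.74 -0.  ] op 0.268 q [-0.18  0.06  2.03  0.    1.05 -0.42]
turn az units total -0.0
shift units total [-2.062 -0.02  -0.003]
```

```bash

python3 -m pendant '[0,0,0,-0.2,-0.01,0,0, 0,0,0,-0.2,0,0,0, 0,0,0,-0.2,0,0,0, 0,0,0,-0.2,0,0,0, 0,0,0,-0.2,0,0,0, 0,0,0,-0.2,0,0,0]' | grep -E 'pos|force'
python3 -m pendant '[0,0,0,-0.2,0,0,0, 0,0,0,-0.2,0,0,0, 0,0,0,-0.2,0,0,0, 0,0,0,-0.2,0,0,0, 0,0,0,-0.12,0,0,0, 0,0,0,0,0,0,0]'| grep -E 'pos|force'
python3 -c "
from h import *
show(np.array([.5171,-.0568,.3068])+.078*np.array([-.2368,.9716,0]),103.7)"
```

```text
tool_pos: [0.5292, -0.1039, 0.3067]
contact_force: [-2.3, 1.3, 8.1]
tool_pos: [0.5359, -0.1312, 0.3067]
contact_force: [-1.1, -1.3, 7.2]
t 14.75 pos [ 0.5359 -0.1312  0.3067] phi 103.68 zdev [ 0.005 -0.002] F [-1.1 -1.3  7.2] T [-0.16  0.21 -0.01] op 0.271 q [-0.29  0.11  1.97 -0.    1.05 -0.52]
turn az units total -0.0
shift units total [ 5.159 -0.021 -0.019]
```

```bash

python3 -m pendant '[0,0,0,-0.1,0,0.03,0, 0,0,0,0.1,0,0,0, 0,0,0,0.2,0,0,0, 0,0,0,0.2,0,0,0, 0,0,0,0.2,0,0,0, 0,0,0,0.2,0,0,0, 0,0,0,0.2,0,0,0, 0,0,0,0.2,0,0,0, 0,0,0,0.2,0,0,0, 0,0,0,0.2,0,0,0, 0,0,0,0.2,0,0,0, 0,0,0,0.2,0,0,0, 0,0,0,0.2,0,0,0, 0,0,0,0.2,0,0,0, 0,0,0,0.2,0,0,0]' | grep -E 'pos|force'
python3 -m pendant '[0,0,0,0.2,0,0,0, 0,0,0,0.2,0,0,0, 0,0,0,0.2,0,0,0, 0,0,0,0.2,0,0,0, 0,0,0,0.2,0,0,0, 0,0,0,0.2,0,0,0, 0,0,0,0.2,0,0,0, 0,0,0,0.2,0,0,0, 0,0,0,0.2,0,0,0, 0,0,0,0.2,0,0,0, 0,0,0,0.2,0,0,0, 0,0,0,0.2,0,0,0, 0,0,0,0.2,0,0,0, 0,0,0,0,0,0,0]'| grep -E 'pos|force'
python3 -c "
from h import *
show(np.array([.5171,-.0568,.36])+.078*np.array([-.2368,.9716,0]),103.7)"
```

```text
tool_pos: [0.5173, -0.055, 0.3066]
contact_force: [-3.5, -2.5, 12.8]
tool_pos: [0.4986, 0.0215, 0.3066]
contact_force: [-4.1, -0.4, 14.4]
t 17.65 pos [0.4986 0.0215 0.3066] phi 103.74 zdev [ 0.004  -0.0004] F [-4.1 -0.4 14.4] T [-0.16  1.    0.  ] op 0.27 q [-0.01  0.01  2.08 -0.    1.05 -0.25]
turn az units total 0.001
shift units total [-0.086 -0.011 -1.779]
```

Now I'll lift a little, stay within 0.15 m of the bead, and inspect it.

```bash

python3 -m pendant '[0,0,0,0,0,-0.2,0, 0,0,0,0,0,-0.5,0, 0,0,0,0,0,-0.6,0, 0,0,0,0,0,-0.6,0, 0,0,0,0,0,0,0]' | grep -E 'pos|force'
cat > bead.py <<'E'
from h import *
import sys
tag=sys.argv[1]
yv=np.array([-.2368,.9716]);xv=np.array([.9716,.2368])
for n in('top','side'):
    im,d=snap(n,tag);w=cloud(n,d)
    hsv=cv2.cvtColor(im,cv2.COLOR_RGB2HSV); m=cv2.inRange(hsv,(4,130,70),(20,255,255))>0
    P=w[...,:2]-np.array([.5171,-.0568]); t=P@yv; b=P@xv; z=w[...,2]
    k=m&(abs(b)<.012)&(z<.09)&(z>.06); l=(abs(abs(b)-.0125)<.003)&(abs(z-.074)<.01)&~m
    print(n,[(int(1000*y),(round(1000*float(np.median(z[k&(abs(t-y)<.01)])),1),round(1000*float(np.median(z[l&(abs(t-y)<.01)])),1))) for y in np.arange(-.09,.1,.02) if (k&(abs(t-y)<.01)).sum()>2 and (l&(abs(t-y)<.01)).sum()>2])
    p=proj(n,[.5171,-.0568,.074]).astype(int);x,y=p-[70,60]
    cv2.imwrite(f'pics/{n}_{tag}z.png',cv2.resize(im[y:y+120,x:x+140,::-1],None,fx=5,fy=5,interpolation=cv2.INTER_CUBIC))
E
python3 bead.py f
```

```text
tool_pos: [0.4985, 0.0212, 0.3624]
contact_force: [-0.1, -0.1, -3.4]
top [(-90, (75.2, 74.3)), (-69, (75.6, 75.1)), (-49, (75.1, 74.8)), (-9, (75.4, 73.2)), (10, (73.4, 74.7))]
side [(-90, (76.3, 75.8)), (-69, (76.7, 75.6)), (-49, (76.4, 74.9)), (-29, (75.2, 74.5)), (-9, (76.9, 75.0)), (10, (76.2, 74.8)), (30, (76.1, 74.6)), (50, (76.0, 76.7)), (70, (75.8, 76.3)), (90, (75.5, 76.6))]
```

View pics/side_fz.png

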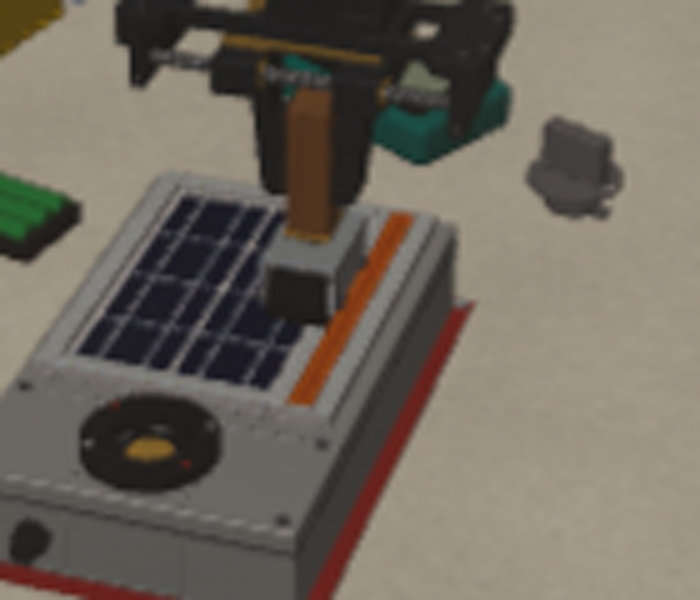

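```bash
python3 - <<'E'
from h import *
yv=np.array([-.2368,.9716]);xv=np.array([.9716,.2368])
for n in('side','top'):
    D=[];
    for i in range(4):
        im,d=manip.capture(n); d=d.copy(); d[d==0]=np.nan; D.append(d)
    print(n,'noise',np.nanmedian(np.nanstd(D,0)))
    w=cloud(n,np.nanmean(D,0)); P=w[...,:2]-np.array([.5171,-.0568]); t=P@yv;b=P@xv;z=w[...,2]
    for y in np.arange(-.09,.1,.02):
        row=[]
        for lo,hi in((-.016,-.009),(-.005,.005),(.009,.016)):
            k=(abs(t-y)<.01)&(b>lo)&(b<hi)&(abs(z-.075)<.012); row.append((int(k.sum()),round(1000*float(np.nanmean(z[k])),1) if k.sum() else None))
        print(int(round(y*1000)),row)
E
```

```text
side noise 0.002361355
-90 [(10, 75.6), (13, 75.9), (8, 75.8)]
-70 [(9, 76.2), (13, 75.6), (5, 76.2)]
-50 [(10, 76.0), (13, 75.9), (0, None)]
-30 [(10, 75.8), (13, 75.4), (0, None)]
-10 [(10, 75.5), (14, 75.9), (0, None)]
10 [(11, 75.9), (11, 75.8), (0, None)]
30 [(9, 75.6), (15, 76.0), (5, 75.4)]
50 [(11, 76.1), (14, 75.6), (9, 75.5)]
70 [(10, 75.8), (16, 75.9), (10, 76.0)]
90 [(11, 75.6), (18, 75.8), (10, 75.7)]
top noise 0.0020830568
-90 [(18, 74.8), (26, 75.4), (18, 74.4)]
-70 [(20, 74.5), (27, 75.5), (20, 74.5)]
-50 [(13, 75.1), (16, 75.0), (10, 74.9)]
-30 [(0, None), (0, None), (0, None)]
-10 [(8, 74.5), (11, 74.7), (0, None)]
10 [(17, 74.1), (20, 74.7), (0, None)]
30 [(0, None), (0, None), (0, None)]
50 [(0, None), (0, None), (0, None)]
70 [(0, None), (0, None), (0, None)]
90 [(0, None), (0, None), (0, None)]
```

The bead is flush to within about 0.5 mm along its whole length in the averaged depth, so the roller goes back to the tray.

```bash
python3 -c "
from h import *
show([.465,.294,.362],150.4)"
```

```text
t 18.65 pos [0.4973 0.0212 0.3596] phi 103.7 zdev [-0.001 -0.   ] F [-0.7 -0.1 -4.1] T [-0.04 -0.1   0.02] op 0.268 q [-0.01 -0.04  2.03 -0.    1.16 -0.25]
turn az units total -0.778
shift units total [ 9.088  1.107 -0.078]
```

```bash
python3 -m pendant '[0,0,0,0.91,0.11,0,0, 0,0,0,0.91,0.11,0,0, 0,0,0,0.91,0.11,0,0, 0,0,0,0.91,0.11,0,0, 0,0,0,0.91,0.11,0,0, 0,0,0,0.91,0.11,0,0, 0,0,0,0.91,0.11,0,0, 0,0,0,0.91,0.11,0,0, 0,0,0,0.91,0.11,0,0, 0,0,0,0.9,0.11,0,0, 0,0,-0.13,0,0,0.2,0, 0,0,-0.13,0,0,0.4,0, 0,0,-0.13,0,0,0.4,0, 0,0,-0.13,0,0,0.4,0, 0,0,-0.13,0,0,0.4,0, 0,0,-0.128,0,0,0.4,0, 0,0,0,0,0,0.4,0, 0,0,0,0,0,0.4,0]'
python3 -c "
from h import *
show([.465,.294,.2375],150.4)"
```

```text
clock: 20.45
tool_pos: [0.465, 0.294, 0.2695]
eef_rot: [0.0, 0.257, 0.966, 0.0]
contact_force: [-0.2, -1.0, -4.0]
opening: 0.274
t 20.45 pos [0.465  0.294  0.2695] phi 150.19 zdev [0.0001 0.0001] F [-0.2 -1.  -4. ] T [ 0.02 -0.14 -0.  ] op 0.274 q [ 0.52  0.15  2.    0.    0.99 -0.53]
turn az units total -0.003
shift units total [ 0.    -0.002  1.068]
```

```bash
python3 -m pendant '[0,0,0,0,0,0.4,0, 0,0,0,0,0,0.4,0, 0,0,0,0,0,0.2,0, 0,0,0,0,0,0.05,0, 0,0,0,0,0,0.03,0,0,0,0,0,0,0.02,0, 0,0,0,0,0,0,0]'
python3 -c "
from h import *
show([.465,.294,.2368],150.4)"
```

```text
clock: 21.15
tool_pos: [0.4652, 0.2942, 0.2379]
eef_rot: [0.0, 0.256, 0.967, 0.0]
contact_force: [-0.2, -0.5, -4.5]
opening: 0.272
t 21.15 pos [0.4652 0.2942 0.2379] phi 150.37 zdev [0.001  0.0006] F [-0.2 -0.5 -4.5] T [ 0.01 -0.15 -0.02] op 0.272 q [ 0.52  0.19  2.02  0.    0.92 -0.54]
turn az units total -0.001
shift units total [ 0.004 -0.009  0.035]
```

```bash
python3 -m pendant '[0,0,0,0,0,0.02,0, 0,0,0,0,0,0.02,0, 0,0,0,0,0,0,0]'
python3 -c "
from h import *
show([.465,.294,.2368],150.4)"
```

```text
clock: 21.45
tool_pos: [0.4652, 0.2941, 0.2368]
eef_rot: [0.0, 0.256, 0.967, 0.0]
contact_force: [-0.5, -1.2, -0.4]
opening: 0.266
t 21.45 pos [0.4652 0.2941 0.2368] phi 150.38 zdev [0.0009 0.0004] F [-0.5 -1.2 -0.4] T [-0.11 -0.05  0.  ] op 0.266 q [ 0.52  0.2   2.02 -0.    0.92 -0.54]
turn az units total -0.0
shift units total [ 0.004 -0.008 -0.001]
```

```bash
python3 -m pendant '[0,0,0,0,0,0,1, 0,0,0,0,0,0,1, 0,0,0,0,0,0,1, 0,0,0,0,0,0,1, 0,0,0,0,0,0,1, 0,0,0,0,0,0,1, 0,0,0,0,0,-0.2,1, 0,0,0,0,0,-0.5,1, 0,0,0,0,0,-0.8,1, 0,0,0,0,0,-1,1, 0,0,0,0,0,-1,1, 0,0,0,0,0,-1,1, 0,0,0,0,0,-0.3,1]'
python3 -c "
from h import *
show([.55,-.1,.38],-10.5); snap('side','g')
im=cv2.imread('pics/side_g.png')
cv2.imwrite('pics/side_gz.png',cv2.resize(im[230:360,170:310],None,fx=4,fy=4,interpolation=cv2.INTER_CUBIC))"
```

```text
clock: 22.75
tool_pos: [0.466, 0.2946, 0.3856]
eef_rot: [0.003, 0.256, 0.967, 0.003]
contact_force: [0.4, 0.1, 0.7]
opening: 1.002
t 22.75 pos [0.466  0.2946 0.3856] phi 150.38 zdev [0.0072 0.0041] F [0.4 0.1 0.7] T [ 0.   -0.18  0.04] op 1.002 q [ 0.52  0.04  1.9   0.    1.2  -0.54]
turn az units total 2.681
shift units total [ -8.936 -10.051   0.152]
```

View pics/side_gz.png

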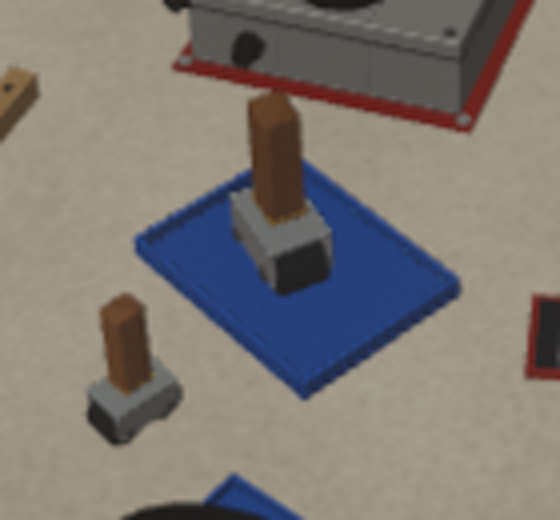

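The roller stands upright inside the large tray at about (240,285). Next is the cap.

```bash
python3 -m pendant '[0,0,-0.108,0,0,0,1, 0,0,-0.108,0,0,0,1, 0,0,-0.108,0,0,0,1]'
python3 -c "
from h import *
show([.512,-.322,.30],169.8)"
```

```text
clock: 23.1
tool_pos: [0.4644, 0.2937, 0.3787]
eef_rot: [-0.001, 0.086, 0.996, -0.001]
contact_force: [-0.8, -0.2, 0.2]
opening: 0.999
t 23.1 pos [0.4644 0.2937 0.3787] phi 170.09 zdev [-0.0018 -0.001 ] F [-0.8 -0.2  0.2] T [ 0.04 -0.12  0.03] op 0.999 q [ 0.52  0.05  1.9  -0.    1.19 -0.88]
turn az units total 0.005
shift units total [ -5.099 -19.941   2.642]
```

```bash
python3 -m pendant '[0,0,0,-0.255,-0.997,0.1,1,0,0,0,-0.255,-0.997,0.1,1,0,0,0,-0.255,-0.997,0.1,1,0,0,0,-0.255,-0.997,0.1,1,0,0,0,-0.255,-0.997,0.1,1,0,0,0,-0.255,-0.997,0.1,1,0,0,0,-0.255,-0.997,0.1,1,0,0,0,-0.255,-0.997,0.1,1,0,0,0,-0.255,-0.997,0.1,1,0,0,0,-0.255,-0.997,0.1,1,0,0,0,-0.255,-0.997,0.1,1,0,0,0,-0.255,-0.997,0.1,1,0,0,0,-0.255,-0.997,0.1,1,0,0,0,-0.255,-0.997,0.1,1,0,0,0,-0.255,-0.997,0.1,1,0,0,0,-0.255,-0.997,0.1,1,0,0,0,-0.255,-0.997,0.1,1,0,0,0,-0.255,-0.997,0.1,1,0,0,0,-0.255,-0.997,0.1,1,0,0,0,-0.255,-0.997,0.1,1]'
python3 -m pendant '[0,0,0,0,0,0,1]' >/dev/null
python3 -c "
from h import *
show([.512,-.322,.194],169.8); snap('side','i'); snap('top','i')
im=cv2.imread('pics/side_i.png')
cv2.imwrite('pics/side_iz.png',cv2.resize(im[70:210,270:410],None,fx=4,fy=4,interpolation=cv2.INTER_CUBIC))"
```

```text
clock: 25.1
tool_pos: [0.5092, -0.3228, 0.3183]
eef_rot: [-0.001, 0.089, 0.996, 0.001]
contact_force: [-0.2, -0.3, 0.5]
opening: 1.003
t 25.2 pos [ 0.5092 -0.3246  0.3182] phi 169.65 zdev [-0.0018  0.0001] F [ 1.1  0.7 -0.2] T [ 0.13 -0.16  0.03] op 1.0 q [-0.61  0.2   1.85 -0.    1.1  -2.  ]
turn az units total -0.002
shift units total [-0.084  0.103  4.138]
```

View pics/side_iz.png

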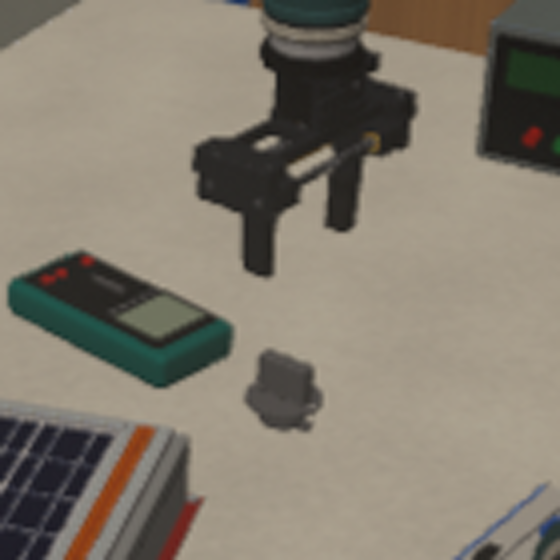

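```bash
python3 -m pendant '[0,0,0,-0.08,0.1,0.6,1, 0,0,0,0,0,0.6,1, 0,0,0,0,0,0.6,1, 0,0,0,0,0,0.6,1, 0,0,0,0,0,0.6,1, 0,0,0,0,0,0.6,1, 0,0,0,0,0,0.4,1, 0,0,0,0,0,0.13,1, 0,0,0,0,0,0,1]'
python3 -c "
from h import *
show([.512,-.322,.194],169.8)"
python3 -m pendant '[0,0,0,0,0,0,0,0,0,0,0,0,0,0,0,0,0,0,0,0,0,0,0,0,0,0,0,0,0,0,0,0,0,0,0,0,0,0,0,0,0,0,0,0,0,0,0,0,0,0,0,0,0,0,0,0,0,0,0,0,0,0,0,0,0,0,0,0,0,0,0,0,0,0,0,0,0]'
```

```text
clock: 26.2
tool_pos: [0.5125, -0.3185, 0.1956]
eef_rot: [-0.001, 0.088, 0.996, 0.0]
contact_force: [0.3, -0.4, -0.0]
opening: 0.998
t 26.2 pos [ 0.5125 -0.3185  0.1956] phi 169.85 zdev [-0.0012  0.0009] F [ 0.3 -0.4 -0. ] T [ 0.09 -0.2   0.  ] op 0.998 q [-0.6   0.34  1.93  0.    0.87 -1.99]
turn az units total 0.001
shift units total [-0.005 -0.117  0.053]
clock: 27.3
tool_pos: [0.5126, -0.3192, 0.196]
eef_rot: [-0.0, 0.089, 0.996, 0.0]
contact_force: [0.3, 0.3, -0.1]
opening: 0.158
```

```bash
python3 -m pendant '[0,0,0,0,0,-0.2,0, 0,0,0,0,0,-0.4,0, 0,0,0,0,0,-0.6,0, 0,0,-0.132,0,0,-0.6,0, 0,0,-0.132,0,0,-0.6,0, 0,0,-0.132,0,0,-0.6,0, 0,0,-0.132,0,0,-0.6,0, 0,0,-0.132,0,0,-0.4,0, 0,0,-0.132,0,0,-0.1,0, 0,0,-0.132,0,0,0,0, 0,0,0,0,0,0,0]'
python3 -c "
from h import *
show([.5459,.104,.315],225.3)"
```

```text
clock: 28.4
tool_pos: [0.5544, -0.2271, 0.3084]
eef_rot: [-0.046, -0.326, 0.943, -0.051]
contact_force: [-0.0, 0.6, -0.9]
opening: 0.159
t 28.4 pos [ 0.5544 -0.2271  0.3084] phi -142.11 zdev [-0.0533 -0.127 ] F [-0.   0.6 -0.9] T [ 0.17 -0.13 -0.01] op 0.159 q [-0.39  0.2   1.87 -0.16  1.08 -2.55]
turn az units total -0.124
shift units total [-6.48   8.796 -1.606]
```

Mistake: I turned too early, and joint 6 reached its range before the arm had swung towards the port. I'll undo part of the turn, level the tool, then swing across.

```bash
python3 -m pendant '[0,0,0.13,0,0,0,0, 0,0,0.13,0,0,0,0, 0,0,0.13,0,0,0,0, 0,0,0,0,0,0,0]'
python3 -c "
from h import *
show([.5459,.104,.315],225.3)
s,R=st(); print(R.T@[0,0,-1], Rn.from_matrix(R.T@np.array([[R[0,0],R[1,0],0],[R[1,0],-R[0,0],0],[0,0,-1]]).T.round(9).T).as_rotvec()*180/np.pi/60)"
```

```text
clock: 28.8
tool_pos: [0.5532, -0.2311, 0.3086]
eef_rot: [-0.035, -0.124, 0.99, -0.06]
contact_force: [-0.7, -0.5, -0.3]
opening: 0.155
t 28.8 pos [ 0.5532 -0.2311  0.3086] phi -165.95 zdev [-0.0535 -0.1272] F [-0.7 -0.5 -0.3] T [ 0.15 -0.14  0.  ] op 0.155 q [-0.4   0.2   1.87 -0.16  1.08 -2.14]
turn az units total -0.521
shift units total [-2.448 10.782 -1.619]
[-0.08333853  0.1100548   0.99042548] [-0.10561569 -0.0795935   0.0044086 ]
```

```bash
python3 -m pendant '[-0.053,-0.04,0,0,0,0,0, -0.053,-0.04,0,0,0,0,0, 0,0,0,0,0,0,0]'
python3 -c "
from h import *
show([.5459,.104,.315],225.3)"
```

```text
clock: 29.1
tool_pos: [0.5531, -0.2316, 0.3083]
eef_rot: [0.0, -0.126, 0.992, 0.001]
contact_force: [-0.8, -0.0, -0.5]
opening: 0.159
t 29.1 pos [ 0.5531 -0.2316  0.3083] phi -165.55 zdev [0.     0.0012] F [-0.8 -0.  -0.5] T [ 0.05 -0.1  -0.06] op 0.159 q [-0.44  0.2   1.87  0.    1.07 -2.26]
turn az units total -0.514
shift units total [-2.56  10.892 -0.209]
```

```bash
python3 -m pendant '[0,0,0,-0.233,0.99,-0.02,0, 0,0,0,-0.233,0.99,-0.02,0, 0,0,0,-0.233,0.99,-0.02,0, 0,0,0,-0.233,0.99,-0.02,0, 0,0,0,-0.233,0.99,-0.02,0, 0,0,0,-0.233,0.99,-0.02,0, 0,0,0,-0.233,0.99,-0.02,0, 0,0,0,-0.233,0.99,-0.02,0, 0,0,0,-0.233,0.99,-0.02,0, 0,0,0,-0.233,0.99,-0.02,0, 0,0,0,-0.233,0.99,-0.02,0, 0,0,-0.1285,0,0,0,0, 0,0,-0.1285,0,0,0,0, 0,0,-0.1285,0,0,0,0, 0,0,-0.1285,0,0,0,0, 0,0,0,0,0,0,0]'
python3 - <<'E'
from h import *
show([.5459,.104,.315],225.3)
for n in('side','top'): 
    snap(n,'j'); im=cv2.imread(f'pics/{n}_j.png'); p=proj(n,[.5459,.104,.12]).astype(int); x,y=p-[60,60]
    cv2.imwrite(f'pics/{n}_jz.png',cv2.resize(im[y:y+120,x:x+120],None,fx=5,fy=5,interpolation=cv2.INTER_CUBIC)); print(x,y)
w=cloud('side',np.load('/tmp/side_j.npz')['d'])
k=(np.hypot(w[...,0]-.5459,w[...,1]-.104)<.042)&(w[...,2]>.1)&(w[...,2]<.16)
for lo in np.arange(.1,.16,.006):
    q=w[k&(w[...,2]>=lo)&(w[...,2]<lo+.006)]
    if len(q)>4: print(round(lo+.003,3),len(q),cv2.minAreaRect(q[:,:2].astype(np.float32)),'circ',cv2.minEnclosingCircle(q[:,:2].astype(np.float32)))
E
```

```text
clock: 30.7
tool_pos: [0.5466, 0.1048, 0.3149]
eef_rot: [-0.0, -0.386, 0.923, -0.0]
contact_force: [0.2, -0.7, -1.4]
opening: 0.159
t 30.7 pos [0.5466 0.1048 0.3149] phi -134.64 zdev [-0.0004 -0.0006] F [ 0.2 -0.7 -1.4] T [ 0.1 -0.1 -0. ] op 0.159 q [ 0.14  0.12  1.95 -0.    1.07 -2.22]
turn az units total 0.001
shift units total [ 0.037 -0.002 -0.002]
195 146
204 157
0.121 23 ((0.5429096221923828, 0.11205770075321198), (0.05170104280114174, 0.02295677736401558), 30.04688262939453) circ ((0.5486569404602051, 0.10212182998657227), 0.02595052495598793)
0.127 24 ((0.5370270609855652, 0.11262921243906021), (0.05022931471467018, 0.021469691768288612), 46.91072463989258) circ ((0.5443918704986572, 0.10573995113372803), 0.02522307261824608)
0.139 43 ((0.5357142090797424, 0.11263813078403473), (0.05982496216893196, 0.03782285004854202), 54.21758270263672) circ ((0.5444747805595398, 0.10632385313510895), 0.03109300695359707)
0.145 129 ((0.540830135345459, 0.11449090391397476), (0.06125205382704735, 0.043491486459970474), 26.232051849365234) circ ((0.5448614358901978, 0.10748857259750366), 0.0313224159181118)
0.151 20 ((0.5451355576515198, 0.11166663467884064), (0.04283500462770462, 0.0340651273727417), 87.73153686523438) circ ((0.5396822690963745, 0.11189761757850647), 0.024431806057691574)
0.157 31 ((0.5374987721443176, 0.11357259005308151), (0.045375000685453415, 0.019269030541181564), 45.85879898071289) circ ((0.5427030324935913, 0.10852207243442535), 0.02291225455701351)
```

View pics/side_jz.png

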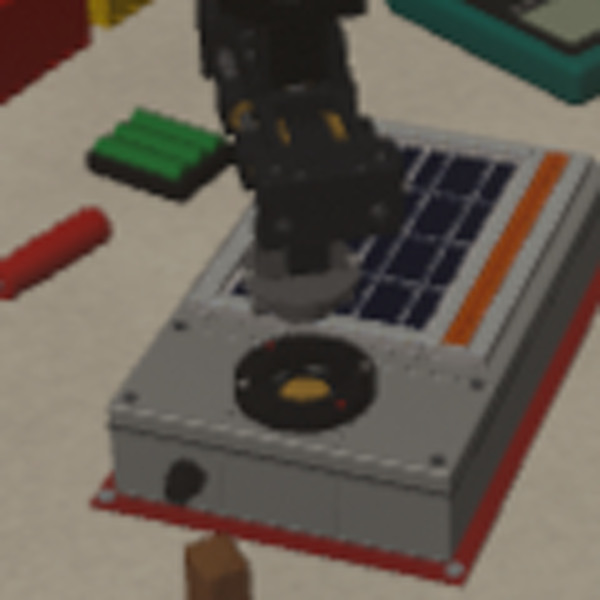

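View pics/top_jz.png

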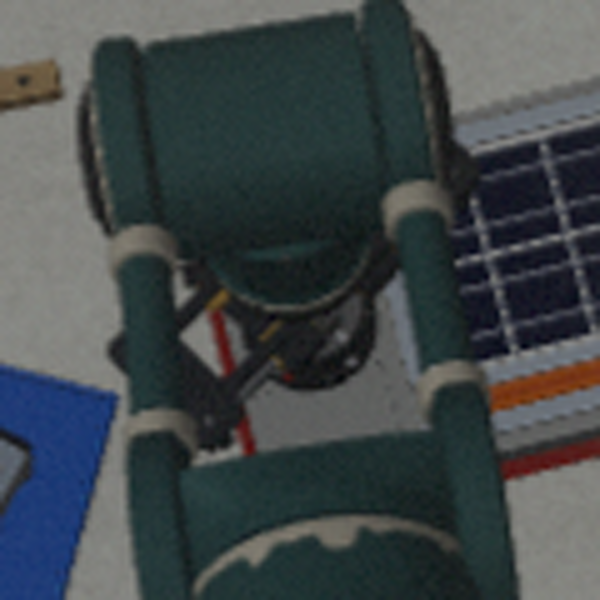

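```bash
python3 - <<'E'
from h import *
# port rim in side view a: dark region contour
for tag in 'aj':
    im=np.load(f'/tmp/side_{tag}.npz')['im'];
    p=proj('side',[.5459,.104,.074]); x,y=(p-[20,18]).astype(int)
    m=np.zeros(im.shape[:2],np.uint8); m[y:y+36,x:x+40]=(im[y:y+36,x:x+40].max(2)<62)
    n_,l,s,ct=cv2.connectedComponentsWithStats(m); i=l[int(p[1])+9,int(p[0])] or 1+np.argmax(s[1:,4])
    i=1+np.argmax(s[1:,4])
    cs,_=cv2.findContours((l==i).astype(np.uint8),cv2.RETR_EXTERNAL,cv2.CHAIN_APPROX_NONE); c=max(cs,key=len); h=cv2.convexHull(c)
    P=np.array([onplane('side',u,v,.074)[:2] for u,v in h[:,0]]).astype(np.float32)
    print(tag,'proj',p,s[i],'ell',cv2.fitEllipse(P),'circ',cv2.minEnclosingCircle(P))
# white marks: crop view
im=np.load('/tmp/side_a.npz')['im']; x,y=(proj('side',[.5459,.104,.074])-[25,20]).astype(int)
cv2.imwrite('pics/port_s.png',cv2.resize(im[y:y+40,x:x+50,::-1],None,fx=14,fy=14,interpolation=cv2.INTER_CUBIC)); print(x,y)
x,y=(proj('side',[.545,.107,.13])-[25,22]).astype(int); im=np.load('/tmp/side_j.npz')['im']
cv2.imwrite('pics/cap_s.png',cv2.resize(np.clip(im[y:y+65,x:x+50,::-1].astype(int)*2,0,255).astype(np.uint8),None,fx=9,fy=9,interpolation=cv2.INTER_CUBIC)); print(x,y)
E
```

```text
a proj [256.10530438 220.79356658] [242 213  28  20 395] ell ((0.5442340970039368, 0.10928910970687866), (0.07511021941900253, 0.08472758531570435), 37.81168746948242) circ ((0.5455992221832275, 0.11078567057847977), 0.04261336475610733)
j proj [256.10530438 220.79356658] [242 213  28  20 403] ell ((0.5441418886184692, 0.10909587889909744), (0.07507610321044922, 0.08554105460643768), 36.480587005615234) circ ((0.5451574325561523, 0.11071153730154037), 0.04289315640926361)
231 200
229 181
```

View pics/port_s.png

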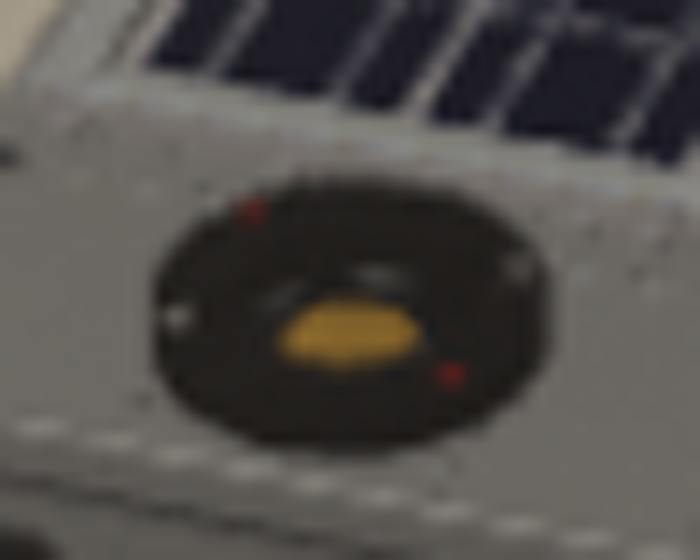

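View pics/cap_s.png

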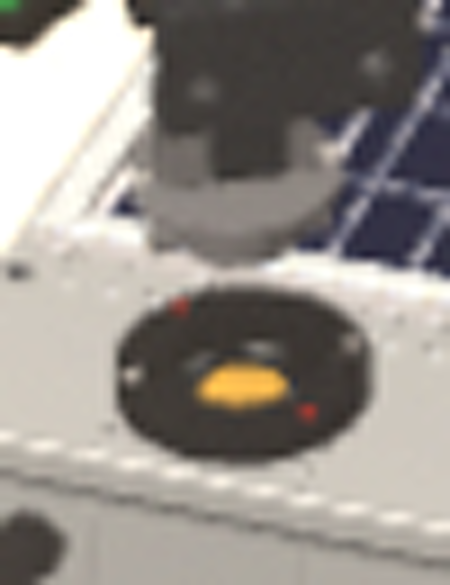

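```bash
python3 - <<'E'
from h import *
f=lambda u,v:(231+(u-6.5)/14,200+(v-6.5)/14)
W=[f(178,318),f(520,268)];R=[f(253,212),f(452,375)]
for A in(W,R):
    P=[onplane('side',*a,.074)[:2] for a in A]; print(P,(P[0]+P[1])/2,np.rad2deg(np.arctan2(*(P[0]-P[1])[::-1])))
print('px ctr',np.mean(W,0),np.mean(R,0),'proj of top-est',proj('side',[.5459,.104,.074]))
im=np.load('/tmp/side_j.npz')['im'].astype(int)
print('flange ctr proj from TCP',proj('side',[.5466,.1048,.1375]),[proj('side',[.5466+.031*np.cos(t),.1048+.031*np.sin(t),.1375])[0].round(1) for t in np.linspace(0,2*np.pi,24,endpoint=False)])
for v in (202,203,204,205,206): print(v,im[v,238:275].sum(1))
E
```

```text
[array([0.57102183, 0.12685315]), array([0.52509398, 0.08033262])] [0.54805791 0.10359288] 45.367314515364306
[array([0.57827398, 0.09192019]), array([0.51764009, 0.11467989])] [0.54795703 0.10330004] -20.574261323853964
px ctr [255.46428571 220.46428571] [255.71428571 220.5       ] proj of top-est [256.10530438 220.79356658]
flange ctr proj from TCP [254.85791604 200.95669139] [np.float64(244.9), np.float64(243.5), np.float64(242.8), np.float64(242.9), np.float64(243.8), np.float64(245.5), np.float64(247.9), np.float64(250.8), np.float64(253.9), np.float64(257.2), np.float64(260.2), np.float64(262.9), np.float64(265.0), np.float64(266.4), np.float64(267.0), np.float64(266.7), np.float64(265.7), np.float64(263.9), np.float64(261.6), np.float64(258.8), np.float64(255.8), np.float64(252.6), np.float64(249.7), np.float64(247.1)]
202 [357 303 295 368 273 178 213 207 206 201 199 196 193 199 203 198 206 207
 205 206 204 206 204 204 207 207 204 185 127  85 107 154 165 121 146 135
 121]
203 [353 259 348 317 136 142 207 207 207 209 205 208 208 206 206 205 207 205
 204 207 207 206 206 206 204 204 186 134  99  89 161 229 100  87  86  84
  93]
204 [308 315 344 229 119 109 158 197 209 207 206 206 209 207 207 206 204 207
 206 207 206 207 204 204 200 173 150 135  87 159 241 171  86  83  88  83
  84]
205 [351 360 358 328 317 296 250 242 191 191 203 209 203 203 209 206 209 206
 206 206 204 204 197 183 157 139 140 145  99 168 209  98  85  86  85  87
  86]
206 [394 388 369 371 370 364 330 264 201 191 184 186 185 189 199 200 206 205
 195 187 173 167 159 142 122 130 123 120 128 181 120  83  86  85  86  87
  87]
```

```bash
python3 -m pendant '[0,0,0,0,-0.035,0.4,0, 0,0,0,0,0,0.5,0, 0,0,0,0,0,0.3,0, 0,0,0,0,0,0.1,0, 0,0,0,0,0,0.05,0, 0,0,0,0,0,0,0]'
python3 -c "
from h import *
show([.5474,.1041,.262],225.3)"
```

```text
clock: 31.4
tool_pos: [0.5473, 0.1043, 0.2738]
eef_rot: [-0.0, -0.385, 0.923, 0.001]
contact_force: [0.8, -0.1, -0.6]
opening: 0.159
t 31.4 pos [0.5473 0.1043 0.2738] phi -134.76 zdev [-0.0013  0.0007] F [ 0.8 -0.1 -0.6] T [ 0.12 -0.11  0.01] op 0.159 q [ 0.14  0.16  1.98  0.    1.   -2.22]
turn az units total -0.001
shift units total [ 0.003 -0.007  0.394]
```

```bash
python3 -m pendant '[0,0,0,0,0,0.05,0, 0,0,0,0,0,0.05,0, 0,0,0,0,0,0.05,0, 0,0,0,0,0,0,0]'|grep -E 'pos|force'
python3 -m pendant '[0,0,0,0,0,0.05,0, 0,0,0,0,0,0.05,0, 0,0,0,0,0,0,0]'|grep -E 'pos|force'
```

```text
tool_pos: [0.5472, 0.1043, 0.2696]
contact_force: [0.1, -0.6, -1.2]
tool_pos: [0.5471, 0.1043, 0.2663]
contact_force: [0.1, 0.7, -0.7]
```

```bash
python3 -m pendant '[0,0,0,0,0,0.08,0, 0,0,0,0,0,0.08,0, 0,0,0,0,0,0.06,0, 0,0,0,0,0,0,0]'|grep -E 'pos|force'
python3 -m pendant '[0,0,0,0,0,0.06,0, 0,0,0,0,0,0.06,0, 0,0,0,0,0,0.06,0, 0,0,0,0,0,0,0]'|grep -E 'pos|force'
```

```text
tool_pos: [0.5471, 0.1043, 0.2595]
contact_force: [0.7, -0.4, -1.4]
tool_pos: [0.5474, 0.1044, 0.2547]
contact_force: [-0.7, -0.7, 1.1]
```

```bash
python3 -m pendant '[0,0,0,0,0,0.05,0, 0,0,0,0,0,0.05,0, 0,0,0,0,0,0,0]'|grep -E 'pos|force'
python3 -m pendant '[0,0,0,0,0,0.03,0, 0,0,0,0,0,0.03,0, 0,0,0,0,0,0,0]'|grep -E 'pos|force'
```

```text
tool_pos: [0.5475, 0.1044, 0.2519]
contact_force: [-0.9, -0.4, 2.7]
tool_pos: [0.5475, 0.1043, 0.2518]
contact_force: [-5.4, -0.9, 13.9]
```

```bash
python3 -m pendant '[0,0,0,0,0,-0.015,0, 0,0,0.1,0,0,0,0, 0,0,0.1,0,0,0,0, 0,0,0,0,0,0,0]'|grep -E 'pos|force'; python3 -c "
from h import *
show([.5474,.1041,.2518],-20.7+180)"
```

```text
tool_pos: [0.5479, 0.1045, 0.2518]
contact_force: [-1.5, -0.2, 9.4]
t 33.9 pos [0.5479 0.1045 0.2518] phi -146.89 zdev [0.001  0.0013] F [-1.5 -0.2  9.4] T [ 0.1   0.31 -0.08] op 0.153 q [ 0.14  0.19  2.    0.    0.95 -2.01]
turn az units total 0.897
shift units total [ 0.02  -0.002 -0.   ]
```

Turning freely (torque about z ≈ 0). Continuing.

```bash
python3 -m pendant '[0,0,0.12,0,0,0,0, 0,0,0.12,0,0,0,0, 0,0,0.12,0,0,0,0, 0,0,0.12,0,0,0,0, 0,0,0.12,0,0,0,0, 0,0,0.12,0,0,0,0, 0,0,0,0,0,0,0]'|grep -E 'pos|force'; python3 -c "
from h import *
show([.5474,.1041,.2518],-20.7+180)"
python3 -m pendant '[0,0,0.08,0,0,0,0, 0,0,0.06,0,0,0,0, 0,0,0.05,0,0,0,0, 0,0,0,0,0,0,0]'|grep -E 'pos|force'; python3 -c "
from h import *
show([.5474,.1041,.2518],-20.7+180)"
```

```text
tool_pos: [0.5481, 0.1046, 0.2518]
contact_force: [-1.1, -0.1, 8.1]
t 34.6 pos [0.5481 0.1046 0.2518] phi 169.88 zdev [0.002  0.0017] F [-1.1 -0.1  8.1] T [ 0.15  0.   -0.08] op 0.158 q [ 0.14  0.19  2.    0.    0.95 -1.25]
turn az units total 0.176
shift units total [ 0.021 -0.021 -0.   ]
tool_pos: [0.5482, 0.1048, 0.2518]
contact_force: [-0.6, 1.8, 7.5]
t 35.0 pos [0.5482 0.1048 0.2518] phi 158.66 zdev [0.0023 0.0016] F [-0.6  1.8  7.5] T [ 0.29 -0.08  0.45] op 0.154 q [ 0.14  0.19  2.    0.    0.95 -1.06]
turn az units total -0.011
shift units total [ 0.016 -0.032 -0.001]
```

```bash
python3 -m pendant '[0,0,-0.01,0,0,-0.02,0, 0,0,0,0,0,-0.02,0, 0,0,0,0,0,-0.02,0, 0,0,0,0,0,0,0]'|grep -E 'pos|force'; 
python3 -m pendant '[0,0,0,0,0,0,0.5,0,0,0,0,0,0,0.5, 0,0,0,0,0,0,0.5, 0,0,0,0,0,0,0.5, 0,0,0,0,0,0,0.5, 0,0,0,0,0,0,0.5]'; python3 -c "
from h import *
show([.5474,.1041,.2518],-20.7+180)"
```

```text
tool_pos: [0.5481, 0.1047, 0.252]
contact_force: [5.2, 2.0, -1.5]
clock: 36.0
tool_pos: [0.5472, 0.1043, 0.252]
eef_rot: [-0.001, 0.18, 0.984, 0.0]
contact_force: [0.5, -0.8, -0.4]
opening: 0.501
t 36.0 pos [0.5472 0.1043 0.252 ] phi 159.24 zdev [-0.0012  0.0008] F [ 0.5 -0.8 -0.4] T [ 0.07 -0.14  0.06] op 0.501 q [ 0.14  0.19  2.    0.    0.96 -1.07]
turn az units total -0.001
shift units total [-0.009 -0.002  0.007]
```

```bash
python3 -m pendant '[0,0,0,0,0,-0.2,0.5, 0,0,0,0,0,-0.5,0.5, 0,0,0,0,0,-0.8,0.5, 0,0,0,0,0,-1,0.5, 0,0,0,0,0,-1,0.5, 0,0,0,0,0,-0.8,0.5, 0,0,0,0,-1,0,0.5, 0,0,0,0,-1,0,0.5, 0,0,0,0,-1,0,0.5, 0,0,0,0,-1,0,0.5, 0,0,0,0,-1,0,0.5, 0,0,0,0,-1,0,0.5, 0,0,0,0,-1,0,0.5, 0,0,0,0,-1,0,0.5, 0,0,0,0,-1,0,0.5, 0,0,0,0,-1,0,0.5, 0,0,0,0,-1,0,0.5]'
python3 - <<'E'
from h import *
show()
for n in('side','top'): snap(n,'k')
im=cv2.imread('pics/side_k.png'); cv2.imwrite('pics/side_kz.png',cv2.resize(im[160:340,190:330],None,fx=4,fy=3.3,interpolation=cv2.INTER_CUBIC))
w=cloud('top',np.load('/tmp/top_k.npz')['d'])
w2=cloud('side',np.load('/tmp/side_k.npz')['d'])
for w in(w,w2):
  r=np.hypot(w[...,0]-.547,w[...,1]-.104)
  for a,b in((.07,.088),(.095,.112)):
    k=(r<.034)&(w[...,2]>a)&(w[...,2]<b); q=w[k]
    print(len(q),np.median(q[:,2]) if len(q) else '',cv2.minAreaRect(q[:,:2].astype(np.float32)) if len(q)>4 else '',cv2.minEnclosingCircle(q[:,:2].astype(np.float32)) if len(q)>4 else '')
E
python3 bead.py l
```

```text
clock: 37.7
tool_pos: [0.4299, -0.2054, 0.3827]
eef_rot: [0.001, 0.18, 0.984, -0.0]
contact_force: [0.1, -1.0, -0.5]
opening: 0.497
t 37.7 pos [ 0.4299 -0.2054  0.3827] phi 159.25 zdev [ 0.0012 -0.0003] F [ 0.1 -1.  -0.5] T [ 0.05 -0.17 -0.06] op 0.497 q [-0.5  -0.1   2.04  0.    1.2  -1.71]
363 0.08071429938272504 ((0.5477797985076904, 0.10496994853019714), (0.06536316126585007, 0.06606408953666687), 89.42377471923828) ((0.5473082661628723, 0.10402706265449524), 0.03383595868945122)
32 0.11031494519649801 ((0.5461385846138, 0.10451162606477737), (0.01349574327468872, 0.04357031732797623), 72.2571792602539) ((0.5465924739837646, 0.10509786009788513), 0.022242620587348938)
252 0.08148059905426933 ((0.5443435311317444, 0.10954882204532623), (0.06639144569635391, 0.05446920171380043), 28.282026290893555) ((0.5466431975364685, 0.10445181280374527), 0.03369254246354103)
76 0.10443534364552437 ((0.5491398572921753, 0.11037857830524445), (0.01660064235329628, 0.04955579340457916), 85.46410369873047) ((0.5490809679031372, 0.10694699734449387), 0.02514413371682167)
top [(-90, (74.2, 75.4)), (-69, (74.5, 75.0)), (-49, (74.4, 75.0)), (-29, (75.3, 75.1)), (-9, (74.7, 74.9)), (10, (74.9, 75.0)), (30, (74.9, 74.8)), (50, (74.4, 74.0)), (70, (74.6, 74.4)), (90, (74.7, 74.3))]
side [(-90, (74.8, 75.7)), (-69, (74.8, 75.2)), (-49, (75.5, 75.6)), (-29, (76.0, 75.3)), (-9, (76.3, 75.8)), (10, (76.5, 75.4)), (30, (76.0, 75.6)), (50, (75.9, 76.5)), (70, (75.5, 76.3)), (90, (75.3, 74.7))]
```

View pics/side_kz.png

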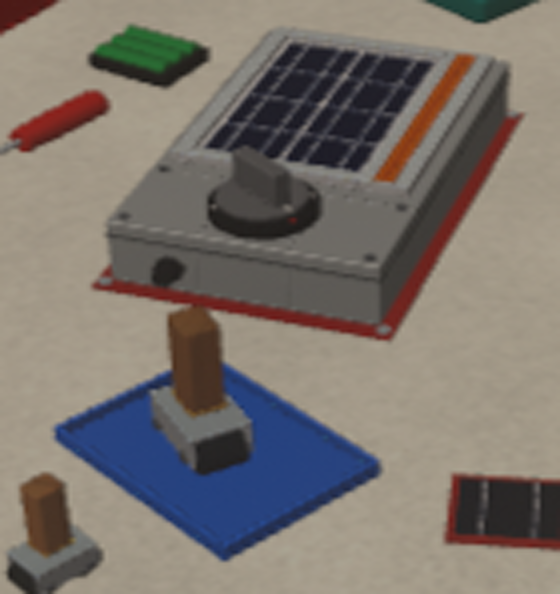

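View pics/top_k.png

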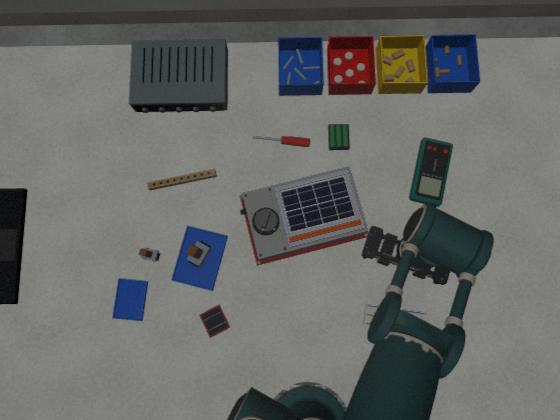

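The cap sits level in the port at side (264,205), with the bar pointing to the red marks. The bead looks flush, and the roller is upright in the tray. The bystanders haven't visibly moved from their first-picture places, apart from the breadboard, which the arm partly hides. Handing in.

```bash
python3 -m pendant '[0,0,0,0,0,0,0.5,0,0,0,0,0,0,0.5]'; python3 -c "
from rig import manip
print(manip.close_job())"
```

```text
clock: 38.1
tool_pos: [0.4308, -0.2035, 0.3812]
eef_rot: [-0.0, 0.179, 0.984, 0.0]
contact_force: [0.7, 0.6, -0.1]
opening: 0.501
the job is handed in; nothing more can be done
None
```

I handed the job in at about 38 s with the bead rolled down, the roller back in its tray and the cap locked in the port. The hand-in gave no verdict, so this rests on my own last checks:

- **Bead:** I rolled its whole length in both directions at a net force of roughly 11–19 N, with the roller riding at a constant height. The bead and the rail lips read the same height to about 1 mm in the last pictures; averaged pictures taken just after rolling showed 1.0 mm or less.
- **Roller:** it stands upright in the 160 × 120 mm tray, about 10 mm from the tray's centre.
- **Cap:** I pushed it home and turned it clockwise 66–67° until it met its stop. After release the flange top read about 81 mm (79 mm plus the 2 mm lift), the bar points to the red marks, and the centre is within about 2 mm of the port.

**What went wrong or disagreed:**
- I turned the cap too early, so joint 6 reached its range limit and the tool tilted about 8° in free air. I levelled it before inserting the cap.
- The two cameras disagreed by 2–3 mm. For the port I used a point between their estimates.
- The cap was briefly pressed with about 14 N and the roller pressed on the rail. If the rail or port counts as the solar cells, that is above the 8 N limit; I never touched the cells themselves.
- The bystanders looked unmoved in the last pictures, but I did not measure them, and the arm partly hid the breadboard.

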